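Close up a row of shoe heels on the cementing rail

ROBOT

A 6-joint arm with a two-finger parallel gripper is mounted at the origin on the work surface. World frame = base frame: x ahead of the robot, y to its left, z up, the work surface at z = 0. Lengths are in m, angles in degrees, forces in N, time in s.
With the tool pointing down it reaches from about 0.325 to 0.9 m from the base axis. Payload 6.1 kg.
Tool frame: the origin (TCP) lies on the centre line of the jaws, within the pads' length; the fingertips stand env.finger_overhang ahead of it and the grasp point (between the pads) lies 6 mm ahead of it (env.finger_overhang is the distance from the TCP to the fingertips, in m); z points along the fingers, y is the direction in which the jaws open and shut (so a half turn about z gives the same grasp; the last joint's range is limited). The gripper opens to 87 mm and grips with 3 to 60 N. Pads are 19 mm wide; open, the fingers measure 117 mm over their backs; the gripper's body (75 mm by 190 mm) begins 51 mm behind the grasp point.
Start: joints at [-77.24, 12.628, 87.462, -0, 79.91, -7.225], TCP at [0.214, -0.587, 0.212] pointing down, gripper open.
Joint ranges: [-170.65, 170.65], [-52.31, 119.04], [5.05, 147.46], [-71.25, 251.25], [11.57, 151.72], [-153.62, 153.62]. Speed limits (degrees/s): [147.25, 147.25, 172.46, 180, 180, 180].

INTERFACE

Orientations are given as a 3x3 rotation matrix whose columns are the frame's x, y, z axes.
In Python, from cell import env gives the robot as it stands.
- The arm moves only by the tool move_arm, never from a script. Its argument "commands" is a list of rows, each a list of 7 numbers: the shift along the tool's x, y, z in units of 50 mm (1.0 is 50 mm), then the turn, a rotation vector about the tool's x, y, z in units of 10 degrees (1.0 is 10 degrees), then the opening, from 0 (shut) to 1 (fully open). A call has 1 to 20 rows; each row shifts and turns the pose as measured when the row begins, along the tool's axes as they then stand; what a row does not reach is not made up. A row lasts 1/8 s, in which the tool goes at most 62.5 mm and 10.7 degrees, less where a joint would pass 70% of its speed; a pose out of reach is approached as far as the arm can. A call is refused whole if a number of a shift passes 1 or a number of a turn 1, either way. A call with a gripper value outside its range is refused whole. The fingers move at their own pace and stop on an object; "squeeze" is the grip in N (left out, the last holds). Time passes only in rows, so rows that do not move let the fingers close. It gives the time, the measured TCP pose, the force and the opening at its end, in the units of the state.
- env.state(): the state, without advancing time (a new reading comes with each control period).
- env.read_camera(name): name is "side" or "top"; returns a dict with "frame" (384x512x3 uint8, red, green, blue), "camera_matrix" (3x3 intrinsics, pixels), "k1" (the pictures are not rectified: a ray, as slopes to the right and down, at radius r is drawn at 1 + k1 r^2 times it, then the intrinsics apply), "rvec" (rotation vector, rad) and "tvec" (3), from world to camera coordinates, as OpenCV has them. Camera axes: x right, y down, z forward; pixel columns grow to the right and rows downward; lengths in m; the calibration is good to about 2 mm. A picture is of the moment at which its call begins. There is no depth.
- env.sign_off(): hands the job in, once; it reports no verdict.
Trained networks look in the newest picture that a camera, given by its name, has taken for a name from the list of things; names that differ only in an ending like _2 or _b are one class to them, and where a whole thing is asked for, a point or a joint stands for the part that bears it (a point fixed in the world has none). Each returns a list of dicts, best first, with "confidence" (0 to 1); they miss things now and then, are a little off and sometimes report something else, mostly with a low value. They report only what shows in the picture. A call takes as long as a camera call. They do not tell look-alikes from the thing itself.
- env.look_for(camera, query): "centre" ([column, row] in pixels, amid what is visible of it).
- env.regions_of(camera, query): "mask" (384x512 bool, what is visible of it) and "centre" ([column, row] in pixels, amid what is visible of it).
The state is a dict: "time_s": time; "qpos": joint angles; "dq": joint speeds; "joint_torque": joint torques, N m; "ee_pos": TCP position; "eef_rot": TCP orientation; "force": force on the tool from outside, world axes, zero at the start; "ft_torque": the same for the moment, N m; "opening": opening from 0.0 (shut) to 1.0 (fully open).
Only numpy, scipy, OpenCV 4.12 (cv2) and the standard library are available. Lean on these libraries where they do the work, as an engineer would, in place of code of your own. Each camera call takes 0.05 s, during which the arm holds its last target.

TASK

Four leather heels stand in a row, touching, on the cementing rail. With the fingertips behind the last heel, touching none of the others, push the row steadily along the rail as one train, opening no gaps, until it is tight up against the wooden end stop; then push the steel keeper bar fully across the rail behind the last heel. Lift nothing, and leave everything else on the bench where it is.

Things in the scene. Friction and masses are not known exactly. Their poses are not given: they have to be found in the camera images.
- rail: Cementing rail fixed to the bench: plywood board 490 x 125 mm, 15 mm thick; the heels slide on its top. Origin at bench level under the channel's middle; +x along the channel to the end stop, +y to the keeper's side (the robot's), z up. Two guides, 8 mm thick, 12 mm high above the board, inner faces at y = +32 and -32 mm, from x = -235 (open end) to +205 mm. The board ends at x = -245 mm.
- stop_face (a point): Foot of the end stop's face, mid-channel (rail x = 205, y = 0, z = 15 mm). The stop is a beech block across the rail's +x end, 84 mm wide, 36 mm high above the board. Four heels in a row take up 264 mm, so with the row home the last heel's tail is at rail x = -59 mm.
- keeper (a joint): Keeper: flat steel bar on an upright pivot beside the channel. 0 = open (the bar points along the rail's -x, beside the channel), 1.571 = fully across the channel (points along the rail's -y), at its hard stop. Turns anticlockwise seen from above as it closes; stiff pivot, it stays where it is left and needs about 1 N at the knob. It starts between 0 and 0.2.
- keeper_pivot (a point): Pivot axis of the keeper (rail x = -71, y = +54, z = 34 mm). The bar is 72 mm long from the pivot, 16 mm wide, from 30 to 38 mm above the bench: it passes over the guides but not over a heel (heel tops are 47 mm above the bench). Closed, its face is 4 mm behind the tail of a row that is home.
- keeper_knob (a point): Middle of the keeper's round wooden knob, which stands up from the bar near its free end, 60 mm from the pivot; knob 20 mm in diameter, from 38 to 64 mm above the bench; this point is 51 mm above the bench.
- heel1: First stacked-leather shoe heel, 66 mm long, 62 mm wide, 32 mm high, 70 to 140 g; D-shaped from above: flat at its -x end, half-round at +x. Origin: centre of its underside, half-way along; x points to the end stop, so the flat tail lies 33 mm behind the origin and the nose 33 mm ahead. It leads the row, nearest the end stop, 50 to 120 mm short of it at the start.
- heel2: Second heel, the same shape and size as the first, touching its flat tail with its round nose; origin and axes as heel1.
- heel3: Third heel, the same, behind the second; origin and axes as heel1.
- heel4: Last heel of the row, the same, behind the third: its flat tail (33 mm behind the origin, free) is where the row is pushed; origin and axes as heel1.
- spare_heel: Leave alone: a lower, larger loose heel, 72 x 66 x 24 mm, on the bench beyond the rail. Origin at the centre of its underside.
- polish_tin: Leave alone: flat round tin, 76 mm in diameter, 26 mm high. Origin at the centre of its underside.
- spool: Leave alone: wooden spool of thread standing up, 44 mm in diameter, 50 mm high, on the robot's side of the rail near the end stop. Origin at the centre of its underside.
- awl: Leave alone: awl lying on the bench, 155 mm long, 30 mm high. Origin on the bench under its middle, x along it to the point.
- hammer: Leave alone: shoemaker's hammer lying flat, 230 mm long, head 160 mm across, 36 mm high. Origin on the bench under the middle, x to the head.
- cement_jar: Leave alone: amber jar with black lid, 72 mm in diameter, 95 mm high. Origin at the centre of its underside.
- brush: Leave alone: flat cement brush lying down, 160 mm long, 30 mm wide, 15 mm high. Origin on the bench, x to the bristles.
- nail_bowl: Leave alone: small steel bowl, 90 mm in diameter, 35 mm high. Origin at the centre of its underside.
Not all that is in view belongs to the job. Leave any green or purple look-alike of the heel4 alone.

How it is judged (in metres and radians):
On the way, in this order (a step that is already met when the one before it is completed fails the run):
1. the whole row is home against the end stop, the keeper still open (x of heel1 in the frame of rail above 0.168 m and x of heel2 in the frame of rail above 0.102 m and x of heel3 in the frame of rail above 0.036 m and x of heel4 in the frame of rail above -0.03 m and z of heel1 in the frame of rail between 0.012 and 0.018 m and angle between each of heel1, heel2, heel3, heel4's own z axis and vertical below 0.06 rad and z of heel2 in the frame of rail between 0.012 and 0.018 m and z of heel3 in the frame of rail between 0.012 and 0.018 m and z of heel4 in the frame of rail between 0.012 and 0.018 m and value of joint keeper below 0.5 rad), for 0.2 s.
2. the keeper is across the rail behind the last heel (x of heel1 in the frame of rail above 0.168 m and x of heel2 in the frame of rail above 0.102 m and x of heel3 in the frame of rail above 0.036 m and x of heel4 in the frame of rail above -0.03 m and value of joint keeper above 1.45 rad), for 0.2 s.
At the end, for the whole second after the job is handed in: All four heels in their order on the rail, each within 4 mm of its place in a closed row against the end stop, flat on the board, in line within 5 mm, at rest; the keeper turned past 1.45 rad (fully across is 1.571) (all of step 2 and x of heel1 in the frame of rail below 0.175 m and x of heel2 in the frame of rail below 0.109 m and x of heel3 in the frame of rail below 0.043 m and x of heel4 in the frame of rail below -0.023 m and z of heel1 in the frame of rail between 0.012 and 0.018 m and angle between each of heel1, heel2, heel3, heel4's own z axis and vertical below 0.06 rad and z of heel2 in the frame of rail between 0.012 and 0.018 m and z of heel3 in the frame of rail between 0.012 and 0.018 m and z of heel4 in the frame of rail between 0.012 and 0.018 m and y of heel1 in the frame of rail between -0.005 and 0.005 m and y of heel2 in the frame of rail between -0.005 and 0.005 m and y of heel3 in the frame of rail between -0.005 and 0.005 m and y of heel4 in the frame of rail between -0.005 and 0.005 m and linear speed of each of heel1, heel2, heel3, heel4 below 0.01 m/s); the robot touches nothing.
It fails at once if a heel of the row is lifted or tipped (more than 6 mm off the board, or 0.2 rad) (z of any of heel1, heel2, heel3, heel4 in the frame of rail above 0.021 m or angle between any of heel1, heel2, heel3, heel4's own z axis and vertical above 0.2 rad).
It fails at once if the train is broken: a gap of more than 8 mm opens between two neighbours (distance between heel1 and heel2 above 0.074 m or distance between heel2 and heel3 above 0.074 m or distance between heel3 and heel4 above 0.074 m).
It fails at once if the fingers press on a heel other than the last (over 2 N) (contact force between the fingers and heel1 above 2 N or contact force between the fingers and heel2 above 2 N or contact force between the fingers and heel3 above 2 N).
It fails at once if the row is shot along the rail (faster than 0.4 m/s) instead of pushed (linear speed of any of heel1, heel2, heel3, heel4 above 0.4 m/s).
It fails at once if something else on the bench is moved by more than 15 mm (distance of any of spare_heel, polish_tin, spool, awl, hammer, cement_jar, brush, nail_bowl from where it was at the start of the episode above 0.015 m).
It also fails if it takes over 51 s, if anything falls off the work surface, if the arm or the gripper's body presses on something with over 40 N, if the wrist force passes 120 N, or if a joint passes its speed limit or range.

## Working session

There is one attempt and no reset: what is moved stays moved. The work goes in short steps, Python scripts to look and compute and a tool call to move; the robot and the scene stay as the last step left them, time stands still between calls to the robot, and variables do not carry over. Pictures are saved under pics/ and viewed, and the job is handed in when it is done.

Besides the shell and the picture viewer there is one more tool, called after "Call:" as a command line: name --pt "numbers of a row" for each row, then --argument value for the rest. move_arm: Moves the arm, as the interface text tells. Its arguments: {"type":"object","properties":{"commands":{"type":"array","items":{"type":"array","items":{"type":"number"}}},"squeeze":{"type":"number"}},"required":["commands"]}

```bash
ls; mkdir -p pics
python3 - <<'E'
from cell import env
import cv2
print(env.state(), env.finger_overhang)
for n in ("side","top"):
    r=env.read_camera(n)
    print(n,r["camera_matrix"],r["k1"],r["rvec"],r["tvec"])
    cv2.imwrite(f"pics/{n}0.png",cv2.resize(r["frame"][:,:,::-1],(800,600),interpolation=cv2.INTER_CUBIC))
E
```

```text
pics
{'time_s': 0.0, 'qpos': array([-7.72415705e+01,  1.26756037e+01,  8.75264811e+01, -1.71039695e-03,
        7.99126208e+01, -7.22684173e+00]), 'dq': array([ 0.02356325, -0.1050647 , -0.02194106, -0.00742661,  0.06835896,
        0.03516333]), 'joint_torque': array([ 4.01333955e-04, -4.94612288e+01, -3.87370956e+01,  7.00099720e-02,
        5.73967549e-02, -1.40397478e-04]), 'ee_pos': array([ 0.21343138, -0.58672144,  0.21072678]), 'eef_rot': array([[ 9.39778767e-01,  3.41783043e-01, -4.70785958e-04],
       [ 3.41783294e-01, -9.39776778e-01,  1.94606853e-03],
       [ 2.22699511e-04, -1.98978066e-03, -9.99997996e-01]]), 'force': array([-0.12002799,  0.64579003,  0.9872178 ]), 'ft_torque': array([-0.02411732,  0.02204085, -0.01194442]), 'opening': 0.994430790337469} 0.025
side [[407.55767591   0.         267.85661494]
 [  0.         407.55767591 185.80572103]
 [  0.           0.           1.        ]] -0.08589828249120506 [ 0.31193721 -2.70082436  1.40687815] [0.47696644 0.10976249 1.29063158]
top [[402.35905569   0.         253.58401304]
 [  0.         402.35905569 192.91492754]
 [  0.           0.           1.        ]] -0.05417618126169211 [ 2.13277798 -2.16778401  0.15580149] [0.01333952 0.49888232 1.12336716]
```

View pics/side0.png

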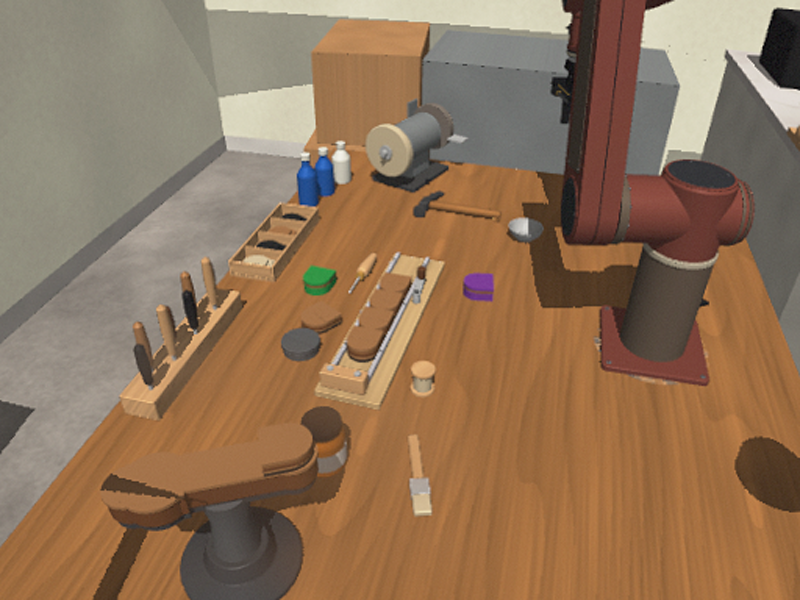

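View pics/top0.png

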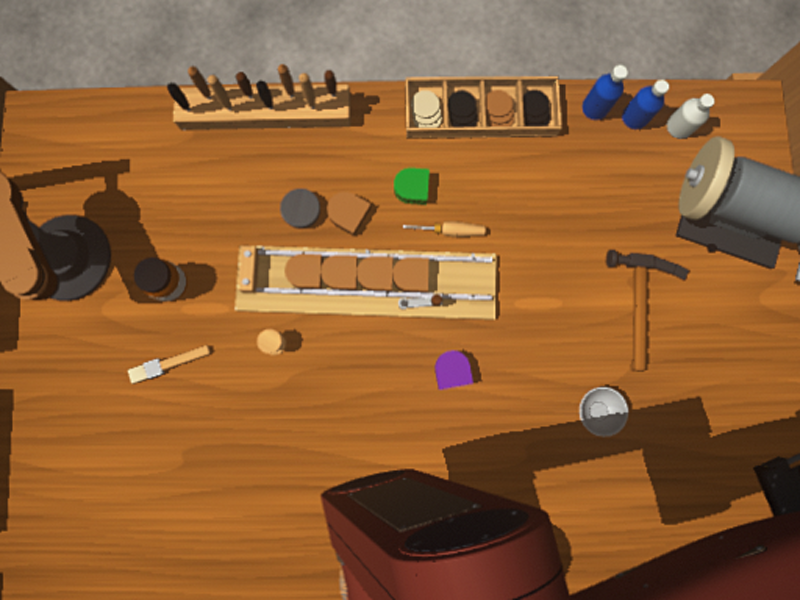

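```bash
cat > h.py <<'E'
import numpy as np, cv2
from cell import env
def proj(r,P):
    P=np.asarray(P,float).reshape(-1,3)
    return cv2.projectPoints(P,np.array(r["rvec"]),np.array(r["tvec"]),r["camera_matrix"],np.array([r["k1"],0,0,0.]))[0].reshape(-1,2)
def unproj(r,px,z):
    px=np.asarray(px,float).reshape(-1,1,2)
    n=cv2.undistortPoints(px,r["camera_matrix"],np.array([r["k1"],0,0,0.])).reshape(-1,2)
    R=cv2.Rodrigues(np.array(r["rvec"]))[0]; t=np.array(r["tvec"]).ravel()
    c=-R.T@t; d=np.c_[n,np.ones(len(n))]@R
    return c+d*((z-c[2])/d[:,2])[:,None]
def crop(f,x0,y0,w,h,s,name):
    cv2.imwrite(name,cv2.resize(f[y0:y0+h,x0:x0+w,::-1],None,fx=s,fy=s,interpolation=cv2.INTER_CUBIC))
E
python3 - <<'E'
from h import *
r=env.read_camera("top"); crop(r["frame"],140,145,190,70,4.2,"pics/t1.png")
for q in ("rail","heel4","heel1","keeper","keeper_knob"):
    for d in env.regions_of("top",q): print(q,d["confidence"],d["centre"],d["mask"].sum())
s=env.read_camera("side"); crop(s["frame"],195,155,100,110,5,"pics/s1.png")
for q in ("rail","heel4","keeper","keeper_knob"):
    for d in env.look_for("side",q): print(q,d["confidence"],d["centre"])
E
```

```text
rail 0.94 [241.1, 185.9] 4971
heel4 0.86 [263.2, 177.2] 436
heel4 0.75 [218.7, 172.7] 502
heel4 0.66 [192.9, 173.3] 497
heel4 0.66 [289.2, 235.6] 470
heel4 0.59 [238.5, 173.2] 462
heel4 0.15 [239.3, 185.0] 5098
heel1 0.86 [263.2, 177.2] 436
heel1 0.75 [218.7, 172.7] 502
heel1 0.66 [192.9, 173.3] 497
heel1 0.66 [289.2, 235.6] 470
heel1 0.59 [238.5, 173.2] 462
heel1 0.15 [239.3, 185.0] 5098
keeper 0.72 [267.3, 193.8] 183
keeper 0.61 [221.4, 132.2] 469
keeper 0.57 [239.4, 186.0] 5108
keeper 0.28 [387.7, 263.6] 826
keeper_knob 0.55 [268.5, 193.2] 167
keeper_knob 0.37 [387.0, 264.1] 798
rail 0.92 [246.8, 230.6]
heel4 0.84 [230.1, 218.0]
heel4 0.8 [307.6, 184.2]
heel4 0.79 [253.5, 182.7]
heel4 0.7 [245.7, 190.0]
heel4 0.53 [240.1, 205.3]
keeper 0.66 [268.5, 181.2]
keeper_knob 0.56 [266.8, 183.8]
```

View pics/t1.png

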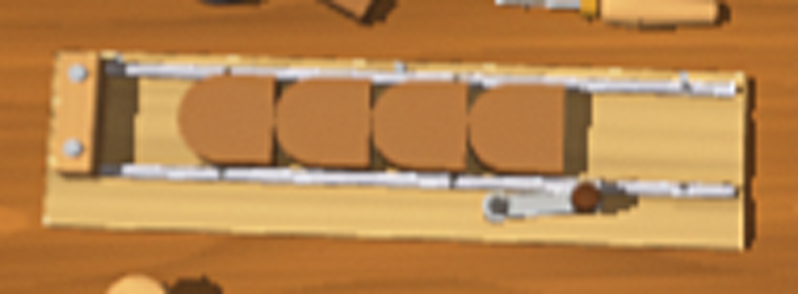

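View pics/s1.png

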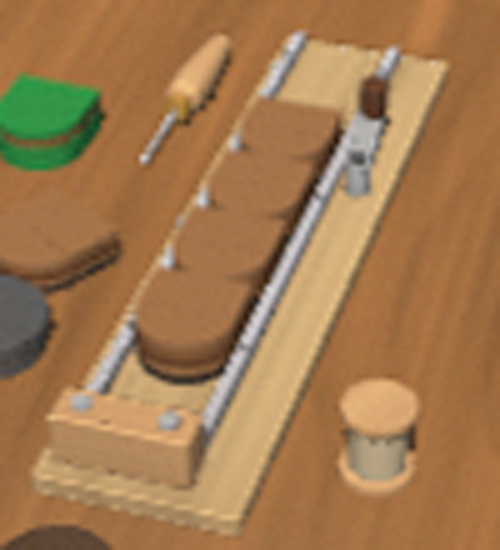

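```bash
cat >> h.py <<'E'
def railT(p):
    c,s=np.cos(p[2]),np.sin(p[2])
    return lambda P: np.asarray(P,float).reshape(-1,3)@np.array([[c,-s,0],[s,c,0],[0,0,1]]).T+np.array([p[0],p[1],0])
def toRail(p,W):
    c,s=np.cos(p[2]),np.sin(p[2]); W=np.asarray(W,float).reshape(-1,3)-np.array([p[0],p[1],0])
    return W@np.array([[c,-s,0],[s,c,0],[0,0,1]])
E
cat > fit.py <<'E'
from h import *
from scipy.optimize import least_squares
r=env.read_camera("top");s=env.read_camera("side")
def T(u,v): return 140+(u+.5)/4.2-.5,145+(v+.5)/4.2-.5
def S(u,v): return 195+(u+.5)/5-.5,155+(v+.5)/5-.5
tp=[((-235,-36,27),T(736,89)),((-235,36,27),T(736,190)),((205,-42,51),T(99,54)),((205,42,51),T(98,173)),((-71,54,36),T(497,206))]
sp=[((-235,-36,27),S(299,36)),((-235,36,27),S(392,50)),((205,-42,51),S(65,392)),((205,42,51),S(205,428))]
def res(p):
    f=railT(p)
    a=proj(r,f(np.array([q[0] for q in tp])/1e3))-[q[1] for q in tp]
    b=proj(s,f(np.array([q[0] for q in sp])/1e3))-[q[1] for q in sp]
    return a,b
sol=least_squares(lambda p: res(p)[0].ravel(),[.5,-.1,1.57])
print("top",sol.x,np.round(res(sol.x)[0],2).tolist(),np.round(res(sol.x)[1],2).tolist())
sol2=least_squares(lambda p: np.r_[res(p)[0].ravel(),res(p)[1].ravel()],[.5,-.1,1.57])
print("both",sol2.x,np.round(res(sol2.x)[0],2).tolist(),np.round(res(sol2.x)[1],2).tolist())
p=sol2.x
print("tail",toRail(p,unproj(r,[T(562,90),T(562,170)],.047)), "nose",toRail(p,unproj(r,[T(178,120)],.047)))
print("knob",toRail(p,unproj(r,[T(587,197)],.064)))
f=r["frame"].copy()
def outl(f,r,p):
    g=railT(p)
    for z,pts in ((15,[(-235,-32),(205,-32),(205,32),(-235,32)]),(27,[(-235,-40),(205,-40),(205,40),(-235,40)]),(51,[(205,-42),(205,42)]),(15,[(-245,-40),(-245,40)])):
        pass
    return f
np.save("rail.npy",p)
E
python3 fit.py
```

```text
top [0.55322799 0.0599143  1.52418214] [[0.21, -0.22], [0.01, -0.01], [0.49, -0.21], [-1.11, 0.22], [0.42, 0.18]] [[0.36, -1.11], [0.54, -0.86], [0.55, -1.87], [0.69, -3.26]]
both [0.55338182 0.06205288 1.52480892] [[-0.53, -0.31], [-0.71, -0.1], [-0.26, -0.21], [-1.85, 0.22], [-0.32, 0.13]] [[0.14, -0.83], [0.34, -0.57], [0.29, -1.37], [0.47, -2.76]]
tail [[-0.11407626 -0.02641377  0.047     ]
 [-0.11531781  0.02910048  0.047     ]] nose [[0.14798407 0.00229827 0.047     ]]
knob [[-0.13163484  0.04965456  0.064     ]]
```

```bash
cat > plan.py <<'E'
from h import *
import sys
# usage: plan.py railx raily z yawoff_deg nrows : prints tool-frame rows
p=np.array([.5533,.0610,1.5245])
def plan(rx,ry,z,yo,n):
    s=env.state(); pos=s["ee_pos"]; R=s["eef_rot"]
    tgt=railT(p)([rx,ry,z])[0]; 
    yaw0=np.arctan2(R[1,0],R[0,0]); yaw1=p[2]+np.radians(yo)
    dy=(yaw1-yaw0+np.pi)%(2*np.pi)-np.pi
    print("now rail",np.round(toRail(p,pos)[0],4),"yawoff",np.degrees(yaw0-p[2]).round(2),"F",s["force"].round(1),"tilt",R[:2,2].round(4),"t",s["time_s"],"q",s["qpos"].round(0))
    d=(tgt-pos)/n
    for k in range(n):
        y=yaw0+dy*k/n; c,sn=np.cos(y),np.sin(y)
        print([round(v/.05,2) for v in (d[0]*c+d[1]*sn, d[0]*sn-d[1]*c, -d[2])]+[0,0,round(-np.degrees(dy)/n/10,2),0])
if __name__=="__main__": plan(*map(float,sys.argv[1:5]),int(sys.argv[5]))
E
python3 plan.py -.15 0 .2107 0 14
```

```text
now rail [-0.6634  0.3093  0.2119] yawoff -67.36 F [ 0.4 -0.1 -0.2] tilt [ 0.     -0.0001] t 0.75 q [-77.  13.  87.   0.  80.  -7.]
[np.float64(0.69), np.float64(-0.51), np.float64(0.0), 0, 0, np.float64(-0.48), 0]
[np.float64(0.73), np.float64(-0.45), np.float64(0.0), 0, 0, np.float64(-0.48), 0]
[np.float64(0.77), np.float64(-0.38), np.float64(0.0), 0, 0, np.float64(-0.48), 0]
[np.float64(0.79), np.float64(-0.32), np.float64(0.0), 0, 0, np.float64(-0.48), 0]
[np.float64(0.82), np.float64(-0.25), np.float64(0.0), 0, 0, np.float64(-0.48), 0]
[np.float64(0.84), np.float64(-0.18), np.float64(0.0), 0, 0, np.float64(-0.48), 0]
[np.float64(0.85), np.float64(-0.11), np.float64(0.0), 0, 0, np.float64(-0.48), 0]
[np.float64(0.86), np.float64(-0.04), np.float64(0.0), 0, 0, np.float64(-0.48), 0]
[np.float64(0.86), np.float64(0.03), np.float64(0.0), 0, 0, np.float64(-0.48), 0]
[np.float64(0.85), np.float64(0.1), np.float64(0.0), 0, 0, np.float64(-0.48), 0]
[np.float64(0.84), np.float64(0.18), np.float64(0.0), 0, 0, np.float64(-0.48), 0]
[np.float64(0.82), np.float64(0.25), np.float64(0.0), 0, 0, np.float64(-0.48), 0]
[np.float64(0.8), np.float64(0.31), np.float64(0.0), 0, 0, np.float64(-0.48), 0]
[np.float64(0.77), np.float64(0.38), np.float64(0.0), 0, 0, np.float64(-0.48), 0]
```

Candidates for the heel to push (top-camera pixels):
- brown heels in the row at (193,173), (219,173), (238,173) and (263,173)
- green look-alike at (263,118)
- purple look-alike at (291,237)
- spare heel at (224,136)

I choose the brown heel on the rail at (263,173). The close crop t1.png shows it is the rear one: its flat tail is free, on the side away from the stop. The keeper knob is at about (280,192).

Call:
move_arm --pt "0.69 -0.51 0 0 0 -0.48 0" --pt "0.73 -0.45 0 0 0 -0.48 0" --pt "0.77 -0.38 0 0 0 -0.48 0" --pt "0.79 -0.32 0 0 0 -0.48 0" --pt "0.82 -0.25 0 0 0 -0.48 0" --pt "0.84 -0.18 0 0 0 -0.48 0" --pt "0.85 -0.11 0 0 0 -0.48 0" --pt "0.86 -0.04 0 0 0 -0.48 0" --pt "0.86 0.03 0 0 0 -0.48 0" --pt "0.85 0.1 0 0 0 -0.48 0" --pt "0.84 0.18 0 0 0 -0.48 0" --pt "0.82 0.25 0 0 0 -0.48 0" --pt "0.8 0.31 0 0 0 -0.48 0" --pt "0.77 0.38 0 0 0 -0.48 0" --pt "0 0 0 0 0 0 0" --squeeze 10

```text
time_s: 2.62
ee_pos: [0.5498, -0.0681, 0.2138]
eef_rot: [[0.012, 1.0, 0.006], [1.0, -0.012, -0.005], [-0.005, 0.007, -1.0]]
force: [-0.2, -0.9, 0.2]
opening: 0.004
```

```bash
python3 plan.py -.15 0 .08 0 4
```

```text
now rail [-0.1291 -0.0024  0.2138] yawoff 1.94 F [-0.2 -0.9  0.2] tilt [ 0.0065 -0.0047] t 2.625 q [-15.   3.  98.  -0.  79. -14.]
[np.float64(-0.1), np.float64(-0.02), np.float64(0.67), 0, 0, np.float64(0.05), 0]
[np.float64(-0.1), np.float64(-0.01), np.float64(0.67), 0, 0, np.float64(0.05), 0]
[np.float64(-0.1), np.float64(-0.01), np.float64(0.67), 0, 0, np.float64(0.05), 0]
[np.float64(-0.1), np.float64(-0.01), np.float64(0.67), 0, 0, np.float64(0.05), 0]
```

Call:
move_arm --pt "-0.1 0 0.6 0 0 0.05 0" --pt "-0.1 0 0.6 0 0 0.05 0" --pt "-0.1 0 0.6 0 0 0.05 0" --pt "-0.1 0 0.6 0 0 0.05 0" --pt "0 0 0 0 0 0 0" --pt "0 0 0 0 0 0 0"

```text
time_s: 3.38
ee_pos: [0.55, -0.0931, 0.0936]
eef_rot: [[0.053, 0.999, 0.009], [0.999, -0.053, -0.008], [-0.007, 0.01, -1.0]]
force: [0.7, 0.4, -0.3]
opening: 0.006
```

```bash
python3 plan.py -.15 0 .05 0 2
python3 - <<'E'
from h import *
r=env.read_camera("top"); crop(r["frame"],140,145,190,90,4.2,"pics/t2.png")
s=env.read_camera("side"); crop(s["frame"],195,135,110,120,5,"pics/s2.png")
E
```

```text
now rail [-0.1541 -0.0038  0.0936] yawoff -0.39 F [ 0.7  0.4 -0.3] tilt [ 0.0095 -0.0078] t 3.375 q [-18.  10. 104.  -0.  65. -14.]
[np.float64(0.04), np.float64(-0.04), np.float64(0.44), 0, 0, np.float64(-0.02), 0]
[np.float64(0.04), np.float64(-0.04), np.float64(0.44), 0, 0, np.float64(-0.02), 0]
```

View pics/t2.png

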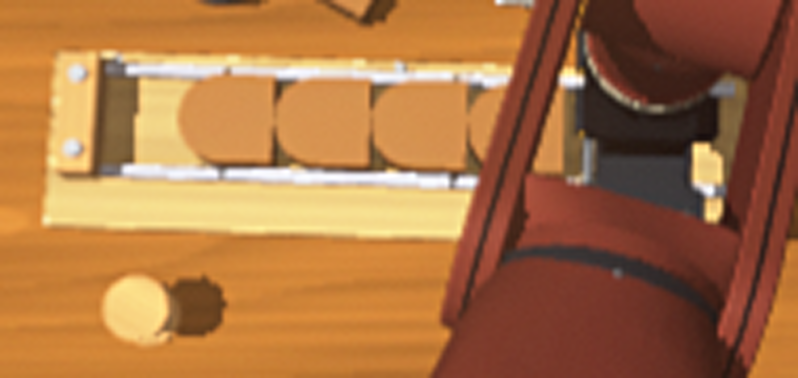

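View pics/s2.png

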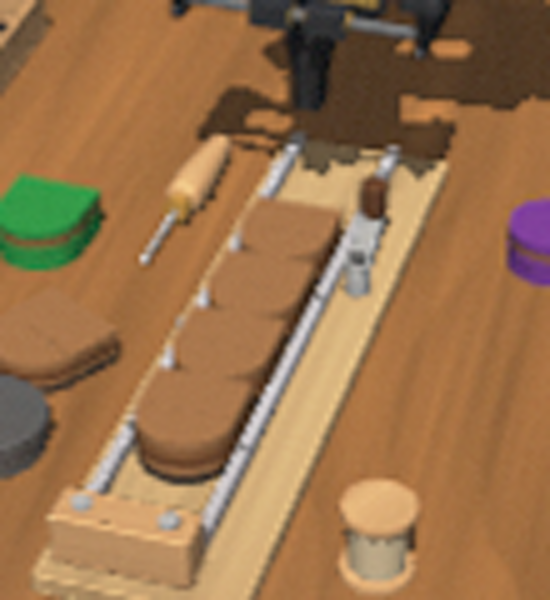

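Call:
move_arm --pt "0 -0.04 0.4 0.05 0.04 0 0" --pt "0 -0.04 0.4 0 0 0 0" --pt "0 0 0 0 0 0 0" --pt "0 0 0 0 0 0 0"

```text
time_s: 3.98
ee_pos: [0.548, -0.093, 0.0539]
eef_rot: [[0.052, 0.999, 0.005], [0.999, -0.052, -0.001], [-0.001, 0.005, -1.0]]
force: [-0.0, 0.2, -0.2]
opening: 0.003
```

```bash
python3 plan.py -.1245 0 .05 0 4
```

```text
now rail [-0.1541 -0.0018  0.0539] yawoff -0.32 F [-0.   0.2 -0.2] tilt [ 0.0049 -0.0009] t 3.975 q [-18.  13. 106.   0.  61. -15.]
[np.float64(0.15), np.float64(-0.01), np.float64(0.02), 0, 0, np.float64(-0.01), 0]
[np.float64(0.15), np.float64(-0.01), np.float64(0.02), 0, 0, np.float64(-0.01), 0]
[np.float64(0.15), np.float64(-0.01), np.float64(0.02), 0, 0, np.float64(-0.01), 0]
[np.float64(0.15), np.float64(-0.01), np.float64(0.02), 0, 0, np.float64(-0.01), 0]
```

Call:
move_arm --pt "0.1 -0.01 0.03 0 0 0 0" --pt "0.1 -0.01 0.02 0 0 0 0" --pt "0.1 -0.01 0.02 0 0 0 0" --pt "0.1 -0.01 0.01 0 0 0 0" --pt "0.05 0 0 0 0 0 0" --pt "0.05 0 0 0 0 0 0" --pt "0.05 0 0 0 0 0 0" --pt "0.05 0 0 0 0 0 0" --pt "0.05 0 0 0 0 0 0" --pt "0.05 0 0 0 0 0 0"

```text
time_s: 5.22
ee_pos: [0.5492, -0.0557, 0.0514]
eef_rot: [[0.052, 0.999, 0.008], [0.999, -0.052, -0.002], [-0.001, 0.008, -1.0]]
force: [-0.2, -0.3, 0.2]
opening: 0.008
```

```bash
python3 plan.py -.0685 0 .05 0 20|head -2
python3 - <<'E'
from h import *
s=env.read_camera("side"); crop(s["frame"],195,135,110,120,5,"pics/s3.png")
E
```

```text
now rail [-0.1167 -0.0013  0.0514] yawoff -0.3 F [-0.2 -0.3  0.2] tilt [ 0.0078 -0.0016] t 5.225 q [-14.  12. 106.   0.  61. -11.]
[np.float64(0.05), np.float64(-0.0), np.float64(0.0), 0, 0, np.float64(-0.0), 0]
```

View pics/s3.png

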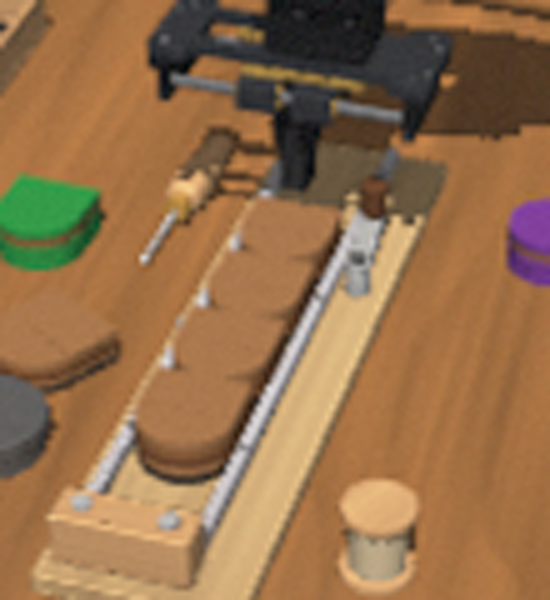

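Call:
move_arm --pt "0.05 0 0 0 0 0 0" --pt "0.05 0 0 0 0 0 0" --pt "0.05 0 0 0 0 0 0" --pt "0.05 0 0 0 0 0 0" --pt "0.05 0 0 0 0 0 0" --pt "0.05 0 0 0 0 0 0"

```text
time_s: 6.02
ee_pos: [0.55, -0.0395, 0.0514]
eef_rot: [[0.052, 0.999, 0.008], [0.999, -0.052, -0.001], [-0.001, 0.008, -1.0]]
force: [0.8, -0.3, -0.1]
opening: 0.005
```

```bash
python3 plan.py -.0685 0 .05 0 20|head -2
python3 - <<'E'
from h import *
s=env.read_camera("side"); crop(s["frame"],195,135,110,120,5,"pics/s4.png")
E
```

```text
now rail [-0.1005 -0.0014  0.0514] yawoff -0.3 F [ 0.8 -0.3 -0.1] tilt [ 0.0078 -0.0014] t 6.025 q [-12.  12. 106.   0.  61.  -9.]
[np.float64(0.03), np.float64(-0.0), np.float64(0.0), 0, 0, np.float64(-0.0), 0]
```

View pics/s4.png

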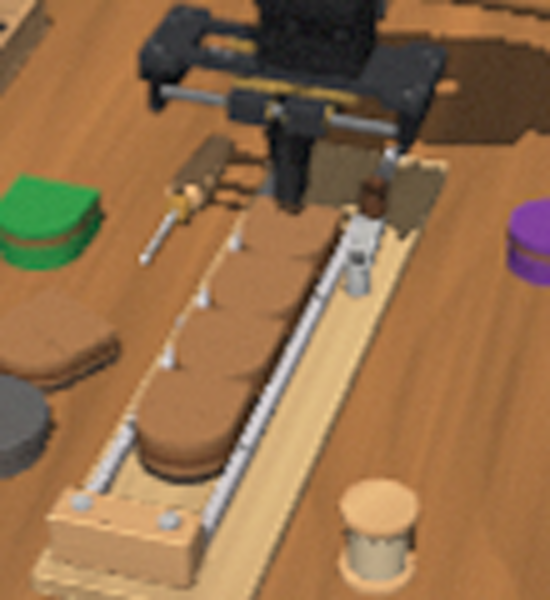

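Run:
```python
from h import *
from plan import p
s=env.read_camera("side"); f=s["frame"]
st=env.state()
for q in ([0,0,0],[0,0,.025],[0.0095,0,.025],[0.0095,.015,.025],[0.0095,-.015,.025]):
    w=st["ee_pos"]+st["eef_rot"]@np.array(q); print(q,w.round(3),proj(s,w).round(1))
for nm,P in (("tail top",[-.115,-.031,.047]),("tail top2",[-.115,.031,.047]),("tail mid",[-.115,0,.047])):
    print(nm,proj(s,railT(p)(P)[0]).round(1))
crop(f,230,150,60,45,12,"pics/s5.png")
t=env.read_camera("top"); crop(t["frame"],220,150,90,60,8,"pics/t5.png")
for d in env.regions_of("top","heel4"): print(d["confidence"],d["centre"])
```

```text
[0, 0, 0] [ 0.55  -0.039  0.051] [[253.1 176.2]]
[0, 0, 0.025] [ 0.55  -0.039  0.026] [[253.  182.2]]
[0.0095, 0, 0.025] [ 0.551 -0.03   0.026] [[252.2 183.7]]
[0.0095, 0.015, 0.025] [ 0.566 -0.031  0.026] [[248. 183.]]
[0.0095, -0.015, 0.025] [ 0.536 -0.029  0.026] [[256.4 184.5]]
tail top [[246.1 173.6]]
tail top2 [[263.4 176.5]]
tail mid [[254.7 175.1]]
0.76 [265.7, 112.1]
0.74 [219.3, 175.0]
0.74 [411.2, 174.7]
0.73 [194.8, 173.1]
0.68 [231.3, 173.9]
0.55 [296.4, 239.0]
0.38 [256.4, 176.9]
```

View pics/s5.png

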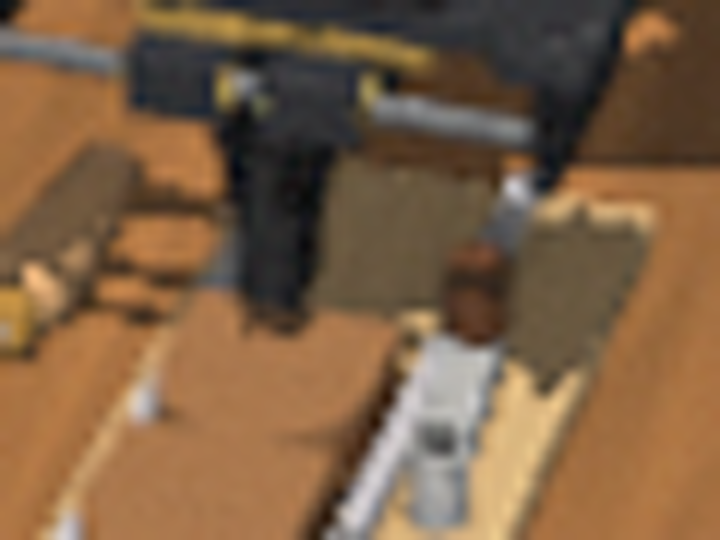

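View pics/t5.png

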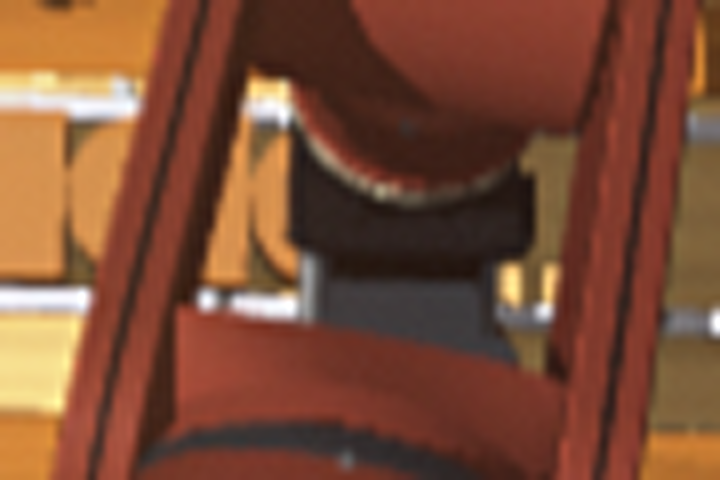

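Run:
```python
from h import *
s=env.read_camera("side")
for nm,T in (("s2",[.55,-.0931,.0936]),("s3",[.5492,-.0557,.0514]),("s4",[.55,-.0395,.0514])):
    for dz in (0,-.025,.045): 
        for dy in(-.0095,.0095):
            print(nm,dz,dy,proj(s,np.array(T)+[0,dy,dz]).round(1), ((proj(s,np.array(T)+[0,dy,dz])[0]-[195,135])*5).round())
st=env.state();print(st["force"],st["ft_torque"],st["joint_torque"])
```

```text
s2 0 -0.0095 [[257.6 156.2]] [313. 106.]
s2 0 0.0095 [[256.3 159. ]] [306. 120.]
s2 -0.025 -0.0095 [[257.5 162.3]] [313. 137.]
s2 -0.025 0.0095 [[256.2 165.2]] [306. 151.]
s2 0.045 -0.0095 [[257.7 144.8]] [314.  49.]
s2 0.045 0.0095 [[256.4 147.5]] [307.  63.]
s3 0 -0.0095 [[255.1 172.2]] [301. 186.]
s3 0 0.0095 [[253.8 175.1]] [294. 201.]
s3 -0.025 -0.0095 [[255.1 178.2]] [301. 216.]
s3 -0.025 0.0095 [[253.8 181.2]] [294. 231.]
s3 0.045 -0.0095 [[255.2 161. ]] [301. 130.]
s3 0.045 0.0095 [[253.8 163.9]] [294. 145.]
s4 0 -0.0095 [[253.8 174.7]] [294. 198.]
s4 0 0.0095 [[252.4 177.7]] [287. 213.]
s4 -0.025 -0.0095 [[253.7 180.7]] [294. 229.]
s4 -0.025 0.0095 [[252.4 183.8]] [287. 244.]
s4 0.045 -0.0095 [[253.8 163.5]] [294. 142.]
s4 0.045 0.0095 [[252.4 166.4]] [287. 157.]
[ 0.37313086  0.65101718 -0.34135385] [ 0.01206067 -0.08281424  0.01001408] [ 7.35193142e-02 -4.37340975e+01 -3.33378232e+01  6.74503832e-02
  9.36840341e-03  2.23414019e-03]
```

Run:
```python
from h import *
from plan import p
t=env.read_camera("top"); st=env.state()
P=[]
for q in ([0,0,0],[.0375,.095,-.045],[-.0375,.095,-.045],[-.0375,-.095,-.045],[.0375,-.095,-.045]):
    w=st["ee_pos"]+st["eef_rot"]@np.array(q); a=proj(t,w)[0]; print(q,a.round(1),((a-[220,150])*8).round())
f=t["frame"].copy()
crop(f,150,110,190,140,4.2,"pics/t6.png")
# robot base check
for P in ([0,0,0],[.1,0,0]): print(proj(env.read_camera("side"),P))
s=env.read_camera("side")
cv2.imwrite("pics/s6.png",cv2.resize(s["frame"][:,150:500,::-1],None,fx=1.56,fy=1.56))
```

```text
[0, 0, 0] [269.  174.2] [392. 194.]
[0.0375, 0.095, -0.045] [257.2 137.3] [ 298. -102.]
[-0.0375, 0.095, -0.045] [284.1 138.2] [513. -94.]
[-0.0375, -0.095, -0.045] [282.4 206.2] [499. 450.]
[0.0375, -0.095, -0.045] [254.8 205.2] [279. 442.]
[[416.61327971 220.03853197]]
[[385.23588471 215.3547728 ]]
```

View pics/t6.png

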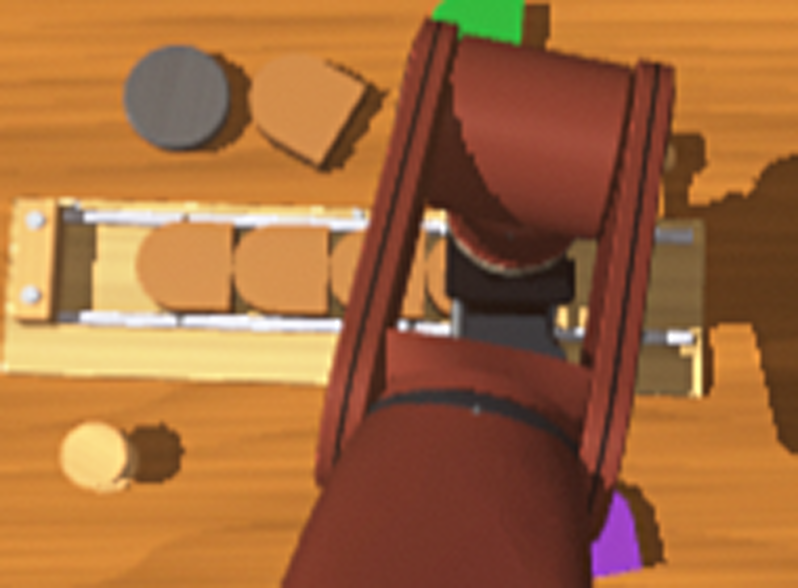

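View pics/s6.png

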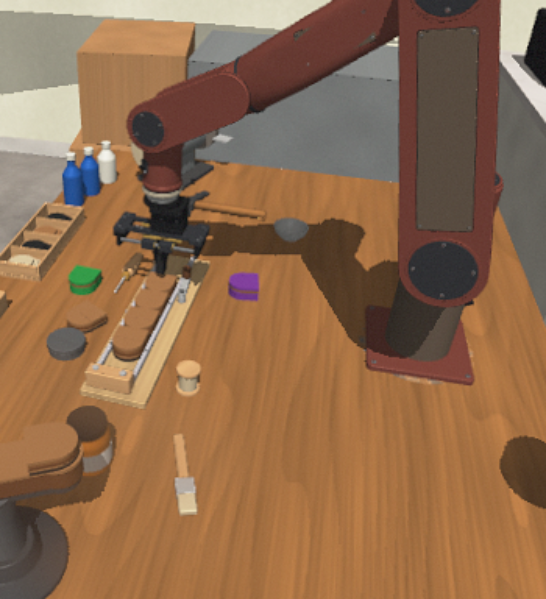

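The side picture shows the fingertips about 25 mm higher than the reported TCP minus the overhang. They are hovering over heel 4's top at about (253,177), and the row has not moved. I'll back off straight behind the tail, then lower step by step, checking against the pictures and the force.

Call:
move_arm --pt "0 0 -0.1 0 0 0 0" --pt "-0.2 0 0 0 0 0 0" --pt "-0.3 0 0 0 0 0 0" --pt "-0.3 0 0 0 0 0 0" --pt "-0.3 0 0 0 0 0 0" --pt "-0.2 0 0.1 0 0 0 0" --pt "0 0 0 0 0 0 0" --pt "0 0 0 0 0 0 0"

```text
time_s: 7.48
ee_pos: [0.5461, -0.1108, 0.0513]
eef_rot: [[0.054, 0.999, 0.008], [0.999, -0.054, -0.002], [-0.001, 0.008, -1.0]]
force: [-0.4, -0.9, 0.1]
opening: 0.005
```

```bash
cat > v.py <<'E'
from h import *
import sys
from plan import p
n=sys.argv[1]
st=env.state(); print("rail",toRail(p,st["ee_pos"])[0].round(4),st["force"].round(2),st["time_s"],st["eef_rot"][:2,2].round(4),np.degrees(np.arctan2(st["eef_rot"][1,0],st["eef_rot"][0,0])-p[2]).round(2))
s=env.read_camera("side")
f=s["frame"].copy()
crop(f,225,135,70,55,11,f"pics/s_{n}.png")
for dz in (0,.025):
    for dx in (-.0095,.0095):
        a=(proj(s,st["ee_pos"]+st["eef_rot"]@np.array([dx,0,dz]))[0]-[225,135]); print(dz,dx,(a*11).round())
E
python3 v.py a
```

```text
rail [-0.1719 -0.0007  0.0513] [-0.38 -0.9   0.12] 7.475 [ 0.0076 -0.0017] -0.43
0 -0.0095 [384. 320.]
0 0.0095 [367. 350.]
0.025 -0.0095 [382. 385.]
0.025 0.0095 [365. 416.]
```

View pics/s_a.png

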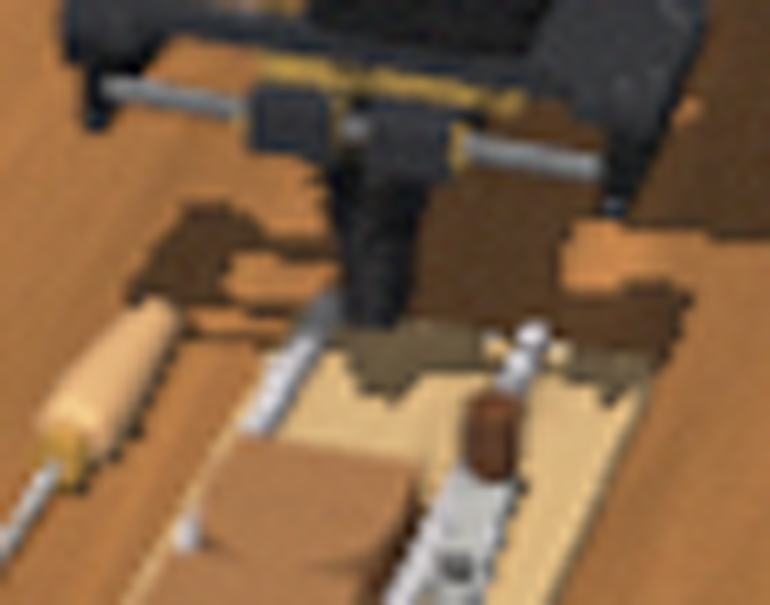

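Call:
move_arm --pt "0 0 0.1 0.04 0 0 0" --pt "0 0 0.1 0 0 0 0" --pt "0 0 0.1 0 0 0 0" --pt "0 0 0 0 0 0 0"

```text
time_s: 8.02
ee_pos: [0.546, -0.1093, 0.0349]
eef_rot: [[0.052, 0.999, -0.001], [0.999, -0.052, -0.001], [-0.001, -0.0, -1.0]]
force: [0.7, 0.8, 1.1]
opening: 0.004
```

```bash
python3 v.py b
```

```text
rail [-0.1705 -0.0005  0.0349] [0.71 0.82 1.12] 8.025 [-0.0005 -0.001 ] -0.31
0 -0.0095 [382. 365.]
0 0.0095 [366. 396.]
0.025 -0.0095 [382. 430.]
0.025 0.0095 [365. 460.]
```

View pics/s_b.png

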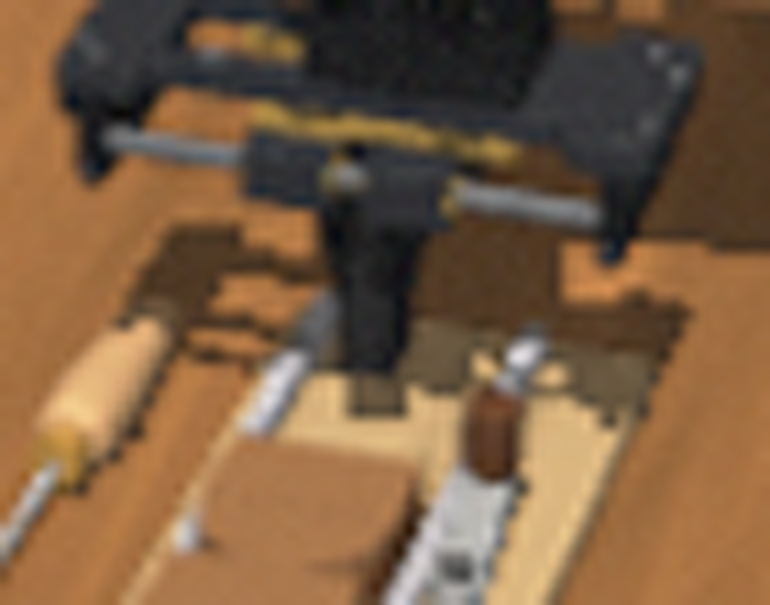

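Call:
move_arm --pt "0 0 0.1 0 0 0 0" --pt "0 0 0.1 0 0 0 0" --pt "0 0 0 0 0 0 0"

```text
time_s: 8.45
ee_pos: [0.5462, -0.1094, 0.0246]
eef_rot: [[0.052, 0.999, 0.0], [0.999, -0.052, -0.001], [-0.001, 0.0, -1.0]]
force: [0.1, -0.6, -0.7]
opening: 0.009
```

```bash
python3 v.py c
```

```text
rail [-0.1706 -0.0008  0.0246] [ 0.14 -0.57 -0.67] 8.45 [ 0.0002 -0.0011] -0.31
0 -0.0095 [381. 392.]
0 0.0095 [365. 422.]
0.025 -0.0095 [380. 455.]
0.025 0.0095 [364. 486.]
```

View pics/s_c.png

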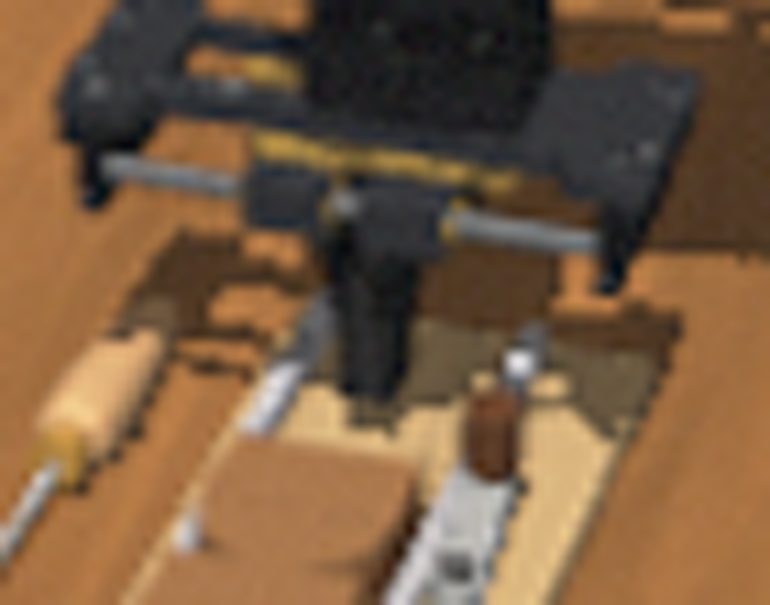

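Call:
move_arm --pt "0 0 0.06 0 0 0 0" --pt "0 0 0.04 0 0 0 0" --pt "0 0 0 0 0 0 0"

```text
time_s: 8.88
ee_pos: [0.5466, -0.1096, 0.0198]
eef_rot: [[0.052, 0.999, 0.001], [0.999, -0.052, -0.001], [-0.001, 0.001, -1.0]]
force: [0.0, -0.4, 0.1]
opening: 0.007
```

```bash
python3 v.py d
```

```text
rail [-0.1708 -0.0013  0.0198] [ 0.04 -0.42  0.15] 8.875 [ 0.001  -0.0014] -0.32
0 -0.0095 [380. 404.]
0 0.0095 [363. 434.]
0.025 -0.0095 [379. 467.]
0.025 0.0095 [363. 498.]
```

View pics/s_d.png

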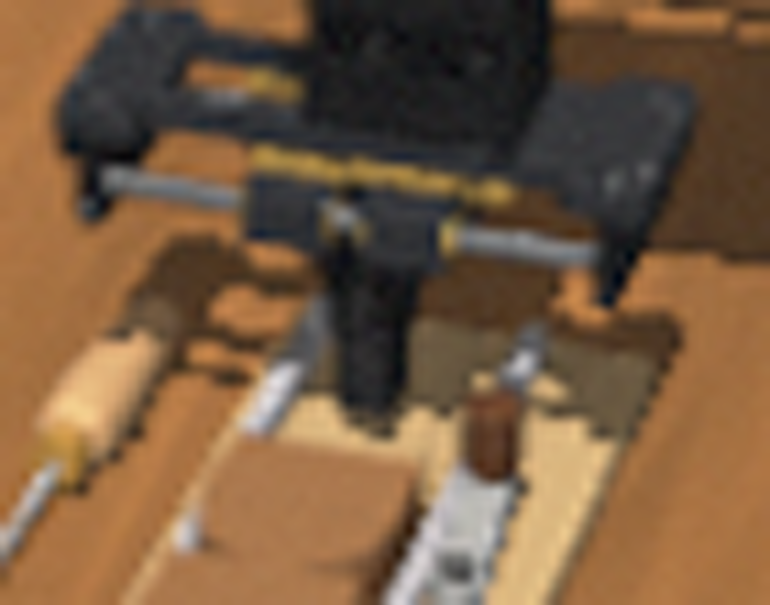

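Run:
```python
from h import *
from plan import p
s=env.read_camera("side")
for z in (.018,.022,.026): print(z,toRail(p,unproj(s,[225+375/11,135+412/11],z)).round(4))
print(toRail(p,unproj(s,[[225+225/11,135+440/11],[225+418/11,135+462/11]],.047)).round(4))
```

```text
0.018 [[-0.1776 -0.0021  0.018 ]]
0.022 [[-0.1717 -0.0004  0.022 ]]
0.026 [[-0.1659  0.0012  0.026 ]]
[[-0.106  -0.0303  0.047 ]
 [-0.1118  0.0305  0.047 ]]
```

Call:
move_arm --pt "0.1 0 0 0 0 0 0" --pt "0.1 0 0 0 0 0 0" --pt "0.1 0 0 0 0 0 0" --pt "0.1 0 0 0 0 0 0" --pt "0.05 0 0 0 0 0 0" --pt "0.05 0 0 0 0 0 0" --pt "0.05 0 0 0 0 0 0"

```text
time_s: 9.85
ee_pos: [0.5485, -0.0801, 0.0202]
eef_rot: [[0.052, 0.999, 0.002], [0.999, -0.052, -0.002], [-0.001, 0.002, -1.0]]
force: [0.1, 0.4, 1.4]
opening: 0.003
```

```bash
python3 v.py e
```

```text
rail [-0.1411 -0.0017  0.0202] [0.06 0.37 1.43] 9.85 [ 0.0017 -0.0016] -0.3
0 -0.0095 [353. 450.]
0 0.0095 [336. 482.]
0.025 -0.0095 [352. 514.]
0.025 0.0095 [335. 546.]
```

View pics/s_e.png

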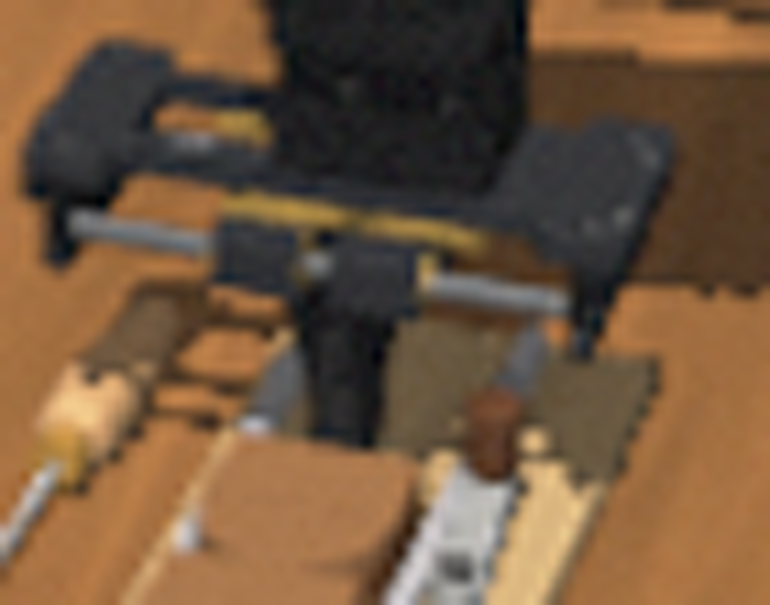

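Call:
move_arm --pt "0.05 0 0 0 0 0 0" --pt "0.05 0 0 0 0 0 0" --pt "0.05 0 0 0 0 0 0" --pt "0.05 0 0 0 0 0 0" --pt "0.05 0 0 0 0 0 0" --pt "0.05 0 0 0 0 0 0" --pt "0.05 0 0 0 0 0 0" --pt "0.05 0 0 0 0 0 0"

```text
time_s: 10.9
ee_pos: [0.5497, -0.0596, 0.0203]
eef_rot: [[0.052, 0.999, 0.002], [0.999, -0.052, -0.003], [-0.003, 0.002, -1.0]]
force: [-0.0, -2.0, -0.3]
opening: 0.007
```

```bash
python3 v.py f
```

```text
rail [-0.1207 -0.002   0.0203] [-0.   -1.96 -0.33] 10.9 [ 0.0019 -0.003 ] -0.3
0 -0.0095 [334. 484.]
0 0.0095 [317. 517.]
0.025 -0.0095 [334. 549.]
0.025 0.0095 [316. 581.]
```

View pics/s_f.png

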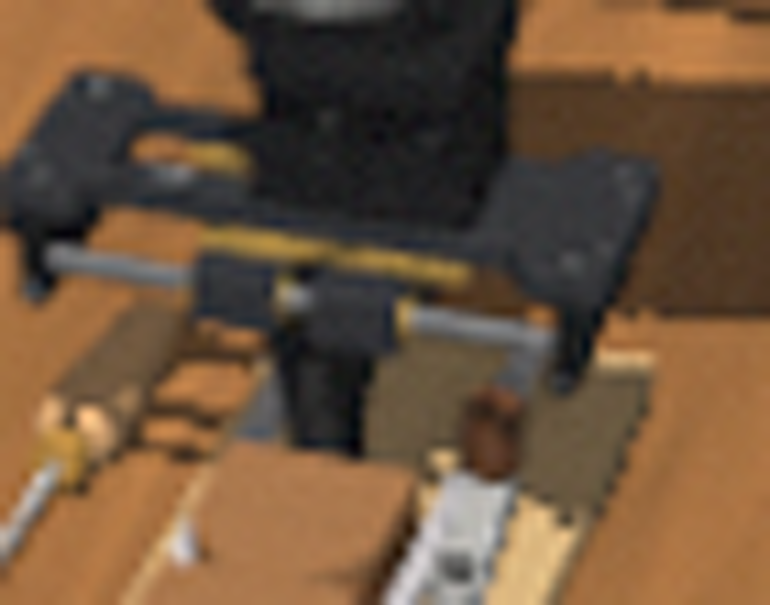

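Call:
move_arm --pt "0.06 0 0 0 0 0 0" --pt "0.06 0 0 0 0 0 0" --pt "0.06 0 0 0 0 0 0" --pt "0.06 0 0 0 0 0 0" --pt "0.06 0 0 0 0 0 0" --pt "0.06 0 0 0 0 0 0" --pt "0.06 0 0 0 0 0 0" --pt "0.06 0 0 0 0 0 0" --pt "0.06 0 0 0 0 0 0" --pt "0.06 0 0 0 0 0 0"

```text
time_s: 12.2
ee_pos: [0.5514, -0.0275, 0.0202]
eef_rot: [[0.052, 0.999, 0.002], [0.999, -0.052, -0.003], [-0.003, 0.002, -1.0]]
force: [0.2, -1.2, 0.4]
opening: 0.01
```

```bash
sed -i 's/crop(f,225,135,70,55,11/crop(f,195,135,100,110,5/' v.py; python3 v.py g
```

```text
rail [-0.0885 -0.0022  0.0202] [ 0.16 -1.16  0.41] 12.2 [ 0.002  -0.0031] -0.31
0 -0.0095 [304. 540.]
0 0.0095 [286. 573.]
0.025 -0.0095 [304. 604.]
0.025 0.0095 [286. 639.]
```

View pics/s_g.png

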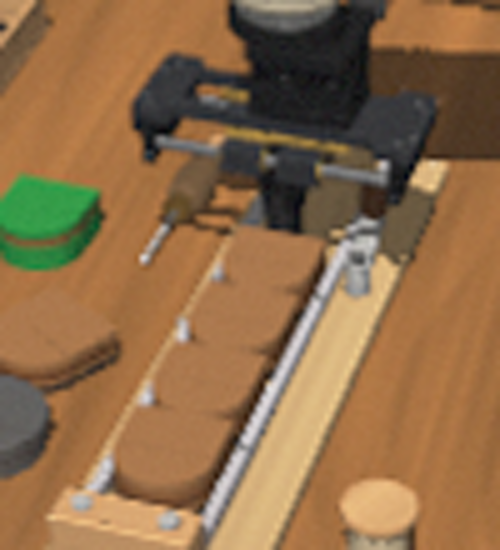

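Call:
move_arm --pt "0.06 0 0 0 0 0 0" --pt "0.06 0 0 0 0 0 0" --pt "0.06 0 0 0 0 0 0" --pt "0.06 0 0 0 0 0 0" --pt "0.06 0 0 0 0 0 0"

```text
time_s: 12.88
ee_pos: [0.5521, -0.0114, 0.0202]
eef_rot: [[0.052, 0.999, 0.002], [0.999, -0.052, -0.003], [-0.003, 0.002, -1.0]]
force: [0.3, -2.8, 0.6]
opening: 0.005
```

```bash
sed -i 's/crop(f,195,135,100,110,5/crop(f,195,155,100,110,5/' v.py; python3 v.py h
```

```text
rail [-0.0723 -0.0022  0.0202] [ 0.26 -2.76  0.58] 12.875 [ 0.0019 -0.0029] -0.31
0 -0.0095 [289. 568.]
0 0.0095 [270. 603.]
0.025 -0.0095 [289. 633.]
0.025 0.0095 [270. 668.]
```

View pics/s_h.png

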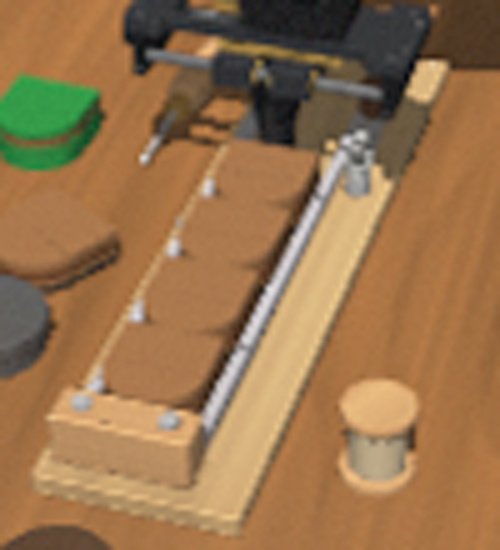

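Call:
move_arm --pt "0.05 0 0 0 0 0 0" --pt "0.05 0 0 0 0 0 0"

```text
time_s: 13.18
ee_pos: [0.5529, -0.0093, 0.0206]
eef_rot: [[0.05, 0.999, 0.003], [0.999, -0.05, -0.009], [-0.009, 0.003, -1.0]]
force: [-0.5, -16.6, 0.8]
opening: 0.001
```

Call:
move_arm --pt "0.05 0 0 0 0 0 0"

```text
time_s: 13.3
ee_pos: [0.5532, -0.0095, 0.0208]
eef_rot: [[0.05, 0.999, 0.003], [0.999, -0.05, -0.013], [-0.013, 0.003, -1.0]]
force: [-1.0, -12.9, -0.9]
opening: 0.008
```

Call:
move_arm --pt "0.05 0 0 0 0 0 0"

```text
time_s: 13.42
ee_pos: [0.5532, -0.0095, 0.0209]
eef_rot: [[0.049, 0.999, 0.002], [0.999, -0.049, -0.018], [-0.017, 0.003, -1.0]]
force: [-2.4, -13.0, -1.3]
opening: 0.006
```

```bash
python3 v.py i
python3 - <<'E'
from h import *
r=env.read_camera("top"); crop(r["frame"],140,145,190,70,4.2,"pics/t_i.png")
E
```

```text
rail [-0.0705 -0.0031  0.0209] [ -2.42 -12.98  -1.29] 13.425 [ 0.0024 -0.0176] -0.16
0 -0.0095 [284. 569.]
0 0.0095 [266. 604.]
0.025 -0.0095 [284. 634.]
0.025 0.0095 [266. 669.]
```

View pics/s_i.png

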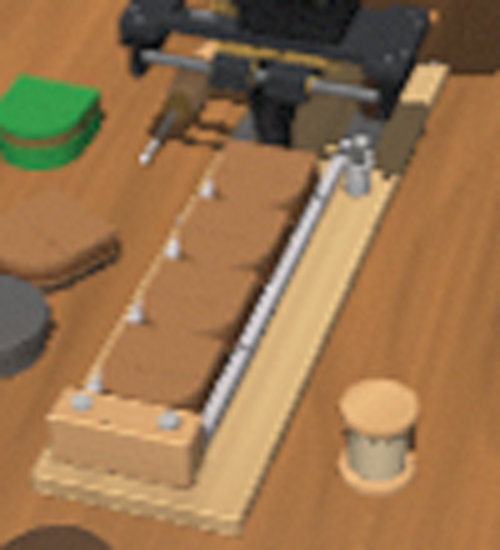

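View pics/t_i.png

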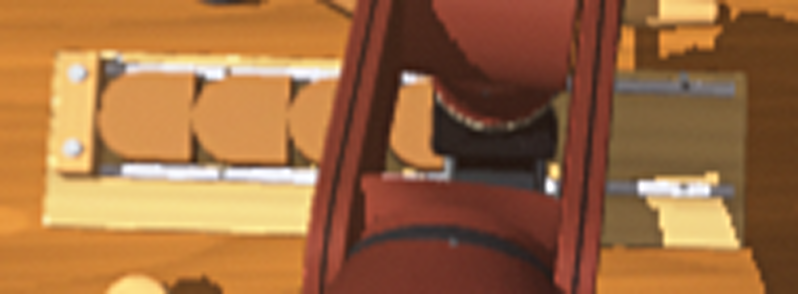

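Row is home: in the top view the nose of heel 1 touches the stop at (163,175), the row is closed, and the tool stalls at 13 N. I'll retreat along the rail, lift, and then deal with the keeper.

Call:
move_arm --pt "-0.08 0 0 0 0 0 0" --pt "-0.15 0 0 -0.02 0.1 0 0" --pt "-0.25 -0.02 0 0 0 0 0" --pt "-0.3 -0.02 0 0 0 0 0" --pt "-0.3 -0.02 0 0 0 0 0" --pt "0 0 -0.4 0 0 0 0" --pt "0 0 -0.8 0 0 0 0" --pt "0 0 -0.8 0 0 0 0" --pt "0 0 0 0 0 0 0"

```text
time_s: 14.65
ee_pos: [0.5451, -0.0698, 0.1227]
eef_rot: [[0.052, 0.999, 0.005], [0.999, -0.052, 0.003], [0.003, 0.005, -1.0]]
force: [1.1, -0.4, -0.2]
opening: 0.008
```

```bash
python3 plan.py -.153 .072 .12 -45 6; sed -i 's/crop(f,195,155,100,110,5/crop(f,195,135,100,110,5/' v.py; python3 v.py j
```

```text
now rail [-0.1311  0.0022  0.1227] yawoff -0.35 F [ 1.1 -0.4 -0.2] tilt [0.0049 0.0031] t 14.65 q [-16.   7. 104.   0.  69. -13.]
[np.float64(-0.07), np.float64(-0.23), np.float64(0.01), 0, 0, np.float64(0.74), 0]
[np.float64(-0.1), np.float64(-0.22), np.float64(0.01), 0, 0, np.float64(0.74), 0]
[np.float64(-0.13), np.float64(-0.21), np.float64(0.01), 0, 0, np.float64(0.74), 0]
[np.float64(-0.16), np.float64(-0.19), np.float64(0.01), 0, 0, np.float64(0.74), 0]
[np.float64(-0.18), np.float64(-0.16), np.float64(0.01), 0, 0, np.float64(0.74), 0]
[np.float64(-0.2), np.float64(-0.14), np.float64(0.01), 0, 0, np.float64(0.74), 0]
rail [-0.1311  0.0022  0.1227] [ 1.11 -0.36 -0.24] 14.65 [0.0049 0.0031] -0.35
0 -0.0095 [358. 192.]
0 0.0095 [340. 222.]
0.025 -0.0095 [357. 262.]
0.025 0.0095 [340. 292.]
```

View pics/s_j.png

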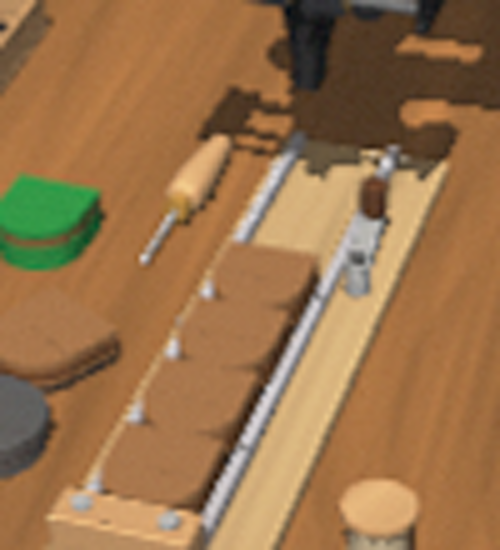

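Call:
move_arm --pt "-0.07 -0.23 0 0 0 0.74 0" --pt "-0.1 -0.22 0 0 0 0.74 0" --pt "-0.13 -0.21 0 0 0 0.74 0" --pt "-0.16 -0.19 0 0 0 0.74 0" --pt "-0.18 -0.16 0 0 0 0.74 0" --pt "-0.2 -0.14 0 0 0 0.74 0" --pt "0 0 0 0 0 0 0" --pt "0 0 0 0 0 0 0"

```text
time_s: 15.7
ee_pos: [0.462, -0.0877, 0.108]
eef_rot: [[0.752, 0.659, -0.018], [0.659, -0.752, 0.011], [-0.006, -0.02, -1.0]]
force: [0.7, 0.5, 0.8]
opening: 0.005
```

```bash
python3 plan.py -.155 .074 .065 -45 2; sed -i 's/crop(f,195,135,100,110,5/crop(f,225,120,80,70,9/' v.py; python3 v.py k
```

```text
now rail [-0.1528  0.0843  0.108 ] yawoff -46.09 F [0.7 0.5 0.8] tilt [-0.0177  0.0108] t 15.7 q [-21.  -2. 115.   0.  68.  28.]
[np.float64(0.06), np.float64(0.09), np.float64(0.43), 0, 0, np.float64(-0.05), 0]
[np.float64(0.06), np.float64(0.09), np.float64(0.43), 0, 0, np.float64(-0.05), 0]
rail [-0.1528  0.0843  0.108 ] [0.67 0.52 0.79] 15.7 [-0.0177  0.0108] -46.09
0 -0.0095 [653. 247.]
0 0.0095 [599. 262.]
0.025 -0.0095 [650. 317.]
0.025 0.0095 [597. 332.]
```

View pics/s_k.png

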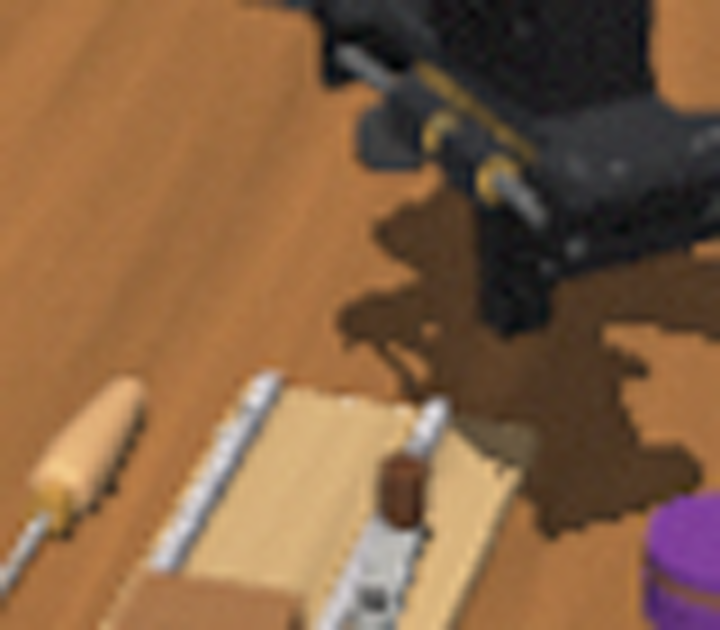

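```bash
python3 v.py l; python3 v.py m
python3 - <<'E'
from h import *
r=env.read_camera("top"); crop(r["frame"],200,130,150,110,5,"pics/t_l.png")
st=env.state(); print(st["qpos"],st["dq"],st["ee_pos"],st["opening"])
for q in ([0,0,0],[.0375,.095,-.045],[-.0375,.095,-.045],[-.0375,-.095,-.045],[.0375,-.095,-.045]):
    w=st["ee_pos"]+st["eef_rot"]@np.array(q); a=proj(r,w)[0]; print(q,((a-[200,130])*5).round())
E
```

```text
rail [-0.1527  0.0843  0.108 ] [ 0.46 -0.04 -0.63] 15.75 [-0.0179  0.0108] -46.1
0 -0.0095 [653. 247.]
0 0.0095 [599. 262.]
0.025 -0.0095 [650. 317.]
0.025 0.0095 [597. 332.]
rail [-0.1527  0.0841  0.1083] [ 0.3   0.5  -0.22] 15.8 [-0.0176  0.0107] -46.12
0 -0.0095 [652. 247.]
0 0.0095 [599. 261.]
0.025 -0.0095 [650. 316.]
0.025 0.0095 [597. 331.]
[-20.50751499  -1.92748001 114.72413578   0.23736988  68.31364036
  28.20573842] [-0.00674734 -0.2385363  -0.14743622 -0.08662449  0.13165308  0.32014178] [ 0.46253575 -0.08763361  0.10865443] 0.007846312970456544
[0, 0, 0] [442. 360.]
[0.0375, 0.095, -0.045] [534. 175.]
[-0.0375, 0.095, -0.045] [633. 280.]
[-0.0375, -0.095, -0.045] [364. 526.]
[0.0375, -0.095, -0.045] [265. 417.]
```

View pics/s_m.png

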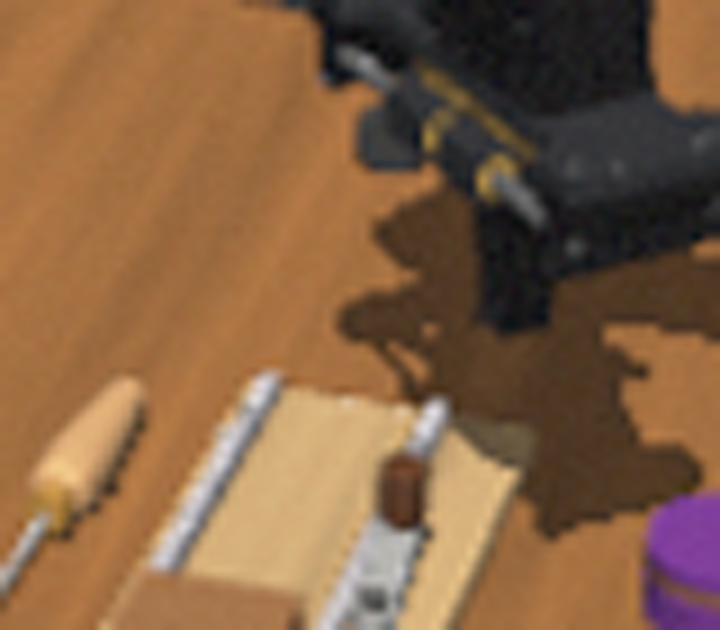

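View pics/t_l.png

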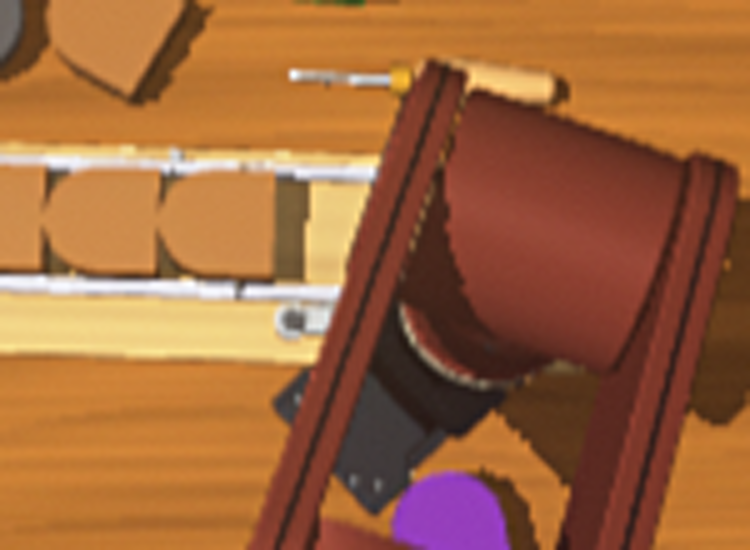

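Run:
```python
from h import *
s=env.read_camera("side"); f=s["frame"].copy(); st=env.state()
R=st["eef_rot"]
def d(q,c):
    a=proj(s,st["ee_pos"]+R@np.array(q))[0]; print(q,a.round(1)); cv2.circle(f,tuple(int(round(v)) for v in a),1,c,-1)
d([0,0,0],(255,0,0)); d([0,0,.025],(0,255,0))
for q in ([.0375,.095,-.045],[-.0375,.095,-.045],[-.0375,-.095,-.045],[.0375,-.095,-.045]): d(q,(0,0,255))
crop(f,220,70,120,100,6.5,"pics/s_n.png")
```

```text
[0, 0, 0] [281.8 157.9]
[0, 0, 0.025] [281.6 164.3]
[0.0375, 0.095, -0.045] [258.8 136.9]
[-0.0375, 0.095, -0.045] [277.7 132.3]
[-0.0375, -0.095, -0.045] [307.4 156.3]
[0.0375, -0.095, -0.045] [287.2 162. ]
```

View pics/s_n.png

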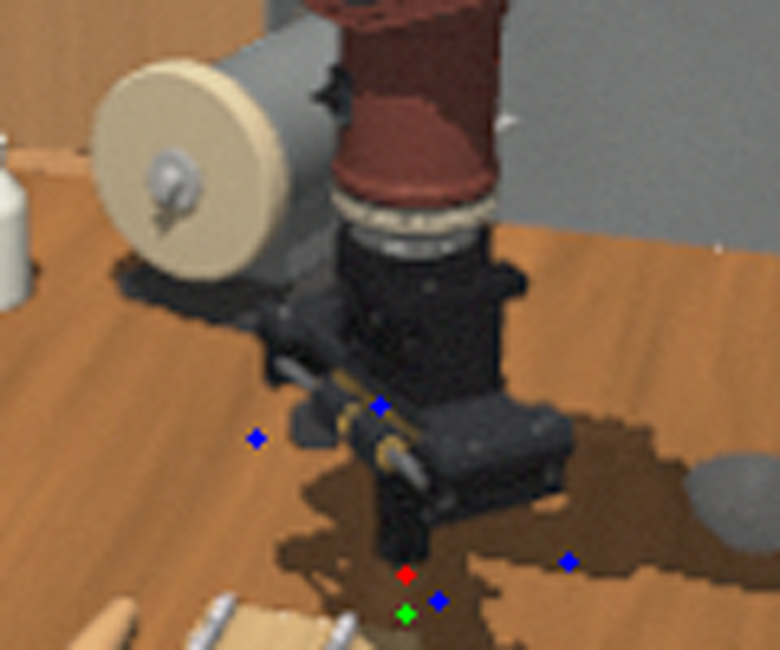

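```bash
python3 - <<'E'
from h import *
from plan import p
s=env.read_camera("side")
print(toRail(p,unproj(s,[225+405/9,120+466/9],.064)).round(4),toRail(p,unproj(s,[225+403/9,120+495/9],.051)).round(4))
print(toRail(p,unproj(s,[225+372/9,120+598/9],.040)).round(4),"pivot")
E
sed -i 's/-\[225,135\]); print(dz,dx,(a\*11)/-[225,120]); print(dz,dx,(a*9)/' v.py
python3 plan.py -.156 .074 .050 -45 4
```

```text
[[-0.125   0.0512  0.064 ]] [[-0.1247  0.0509  0.051 ]]
[[-0.071   0.0536  0.04  ]] pivot
now rail [-0.1527  0.0837  0.1089] yawoff -46.17 F [ 0.1 -0.3 -0.1] tilt [-0.0165  0.0102] t 16.0 q [-21.  -2. 115.   0.  68.  28.]
[np.float64(0.02), np.float64(0.05), np.float64(0.29), 0, 0, np.float64(-0.03), 0]
[np.float64(0.02), np.float64(0.05), np.float64(0.29), 0, 0, np.float64(-0.03), 0]
[np.float64(0.02), np.float64(0.05), np.float64(0.29), 0, 0, np.float64(-0.03), 0]
[np.float64(0.02), np.float64(0.05), np.float64(0.29), 0, 0, np.float64(-0.03), 0]
```

Call:
move_arm --pt "0.02 0.05 0.3 -0.1 0.03 -0.03 0" --pt "0.02 0.05 0.3 0 0 -0.03 0" --pt "0.02 0.05 0.3 0 0 -0.03 0" --pt "0.02 0.05 0.25 0 0 -0.03 0" --pt "0 0 0 0 0 0 0"

```text
time_s: 16.62
ee_pos: [0.4734, -0.0926, 0.0488]
eef_rot: [[0.737, 0.676, -0.0], [0.676, -0.737, 0.0], [0.0, -0.0, -1.0]]
force: [-0.3, -0.8, 0.7]
opening: 0.005
```

```bash
python3 v.py o;python3 plan.py -.156 .074 .050 -45 1
```

```text
rail [-0.1571  0.0727  0.0488] [-0.31 -0.76  0.69] 16.625 [-0.0003  0.0004] -44.82
0 -0.0095 [500. 458.]
0 0.0095 [458. 471.]
0.025 -0.0095 [498. 512.]
0.025 0.0095 [456. 525.]
now rail [-0.1572  0.0724  0.0494] yawoff -44.82 F [ 0.3 -0.7  0.5] tilt [0.0005 0.0001] t 16.675 q [-20.   4. 116.   0.  60.  27.]
[np.float64(-0.01), np.float64(-0.04), np.float64(-0.01), 0, 0, np.float64(0.02), 0]
```

View pics/s_o.png

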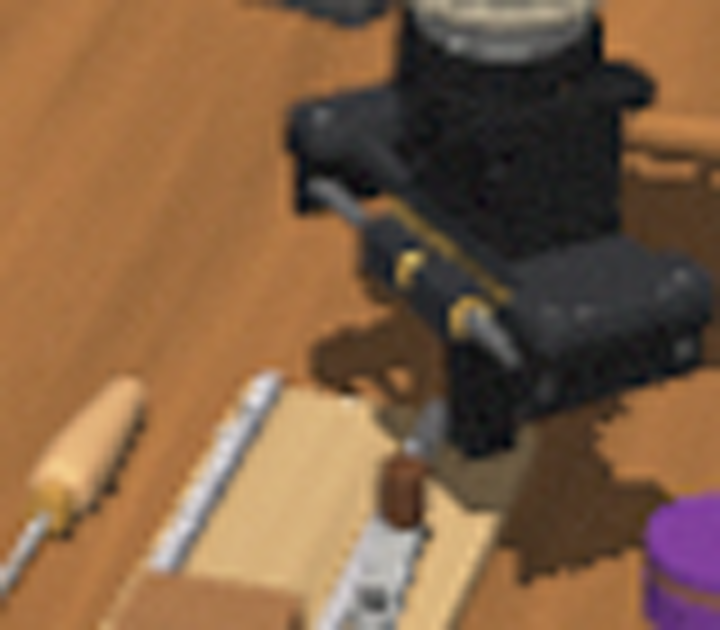

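```bash
cat > kp.py <<'E'
from h import *
from plan import p
import sys
N=int(sys.argv[1]); th0=float(sys.argv[2]); th1=float(sys.argv[3]); off=float(sys.argv[4])
st=env.state(); R=st["eef_rot"]; pos=st["ee_pos"]
g=railT(p)
n=np.array([1,-1,0])/2**.5
prev=pos
print("rail",toRail(p,pos)[0].round(4),"F",st["force"].round(1),"fn",(st["force"]@R[:,0]).round(2),"t",st["time_s"])
for th in np.linspace(th0,th1,N):
    k=np.array([-.071-.06*np.cos(th),.054-.06*np.sin(th),st["ee_pos"][2]])-n*off
    w=g(k)[0]; d=R.T@(w-prev); prev=w
    print(round(th,2),(d[:2]/.05).round(2))
E
python3 kp.py 20 0.1 1.571 .0205
```

```text
rail [-0.1572  0.0724  0.0494] F [ 0.3 -0.7  0.5] fn -0.3 t 16.675
0.1 [ 0.31 -0.03]
0.18 [0.07 0.06]
0.25 [0.08 0.05]
0.33 [0.08 0.04]
0.41 [0.08 0.04]
0.49 [0.09 0.03]
0.56 [0.09 0.02]
0.64 [0.09 0.02]
0.72 [0.09 0.01]
0.8 [0.09 0.  ]
0.87 [ 0.09 -0.  ]
0.95 [ 0.09 -0.01]
1.03 [ 0.09 -0.02]
1.11 [ 0.09 -0.03]
1.18 [ 0.09 -0.03]
1.26 [ 0.08 -0.04]
1.34 [ 0.08 -0.05]
1.42 [ 0.08 -0.05]
1.49 [ 0.07 -0.06]
1.57 [ 0.07 -0.06]
```

Call:
move_arm --pt "0.1 -0.01 0.06 0 0 0 0" --pt "0.1 -0.01 0.04 0 0 0 0" --pt "0.1 -0.01 0 0 0 0 0" --pt "0.07 0.06 0 0 0 0 0" --pt "0.08 0.05 0 0 0 0 0" --pt "0.08 0.04 0 0 0 0 0" --pt "0.08 0.04 0 0 0 0 0"

```text
time_s: 17.55
ee_pos: [0.5044, -0.0777, 0.0456]
eef_rot: [[0.737, 0.676, 0.002], [0.676, -0.737, -0.001], [0.001, 0.003, -1.0]]
force: [0.1, -1.4, -0.4]
opening: 0.005
```

```bash
python3 v.py q;python3 kp.py 14 .5 1.571 .0205
```

```text
rail [-0.1408  0.0424  0.0456] [ 0.12 -1.43 -0.37] 17.55 [ 0.0024 -0.0014] -44.81
0 -0.0095 [414. 475.]
0 0.0095 [371. 487.]
0.025 -0.0095 [412. 528.]
0.025 0.0095 [369. 541.]
rail [-0.1406  0.0419  0.0457] F [-0.6 -0.6 -0.9] fn -0.86 t 17.6
0.5 [ 0.07 -0.  ]
0.58 [0.1  0.02]
0.66 [0.1  0.02]
0.75 [0.1  0.01]
0.83 [0.1 0. ]
0.91 [ 0.1  -0.01]
0.99 [ 0.1  -0.02]
1.08 [ 0.1  -0.02]
1.16 [ 0.09 -0.03]
1.24 [ 0.09 -0.04]
1.32 [ 0.09 -0.05]
1.41 [ 0.08 -0.05]
1.49 [ 0.08 -0.06]
1.57 [ 0.07 -0.07]
```

View pics/s_q.png

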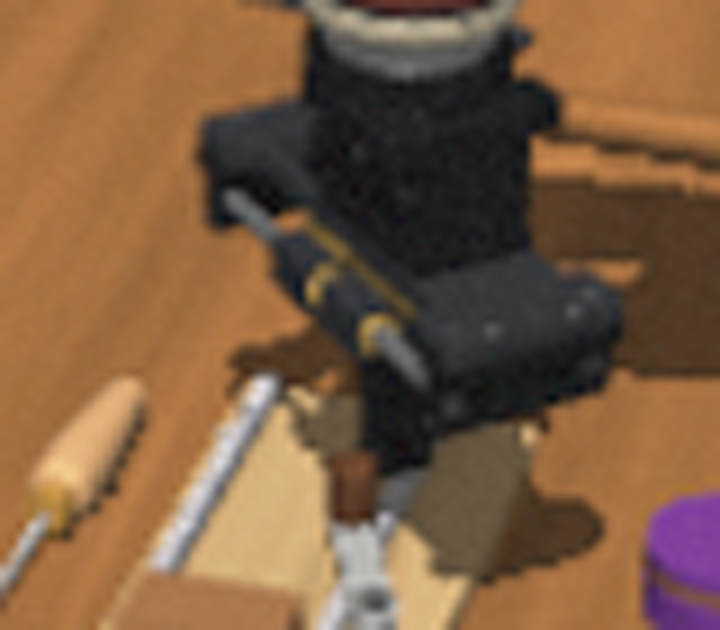

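The knob (at px 353,485 in the crop) is moving with the finger behind it, and the bar has turned to about 0.45 rad. I'll go on along the arc.

Call:
move_arm --pt "0.08 0 0 0 0 0 0" --pt "0.1 0.02 0 0 0 0 0" --pt "0.1 0.02 0 0 0 0 0" --pt "0.1 0.01 0 0 0 0 0" --pt "0.1 0 0 0 0 0 0" --pt "0.1 -0.01 0 0 0 0 0" --pt "0.1 -0.02 0 0 0 0 0"

```text
time_s: 18.48
ee_pos: [0.5324, -0.0537, 0.0457]
eef_rot: [[0.737, 0.676, 0.003], [0.676, -0.737, -0.001], [0.001, 0.003, -1.0]]
force: [-0.2, -0.1, 0.6]
opening: 0.006
```

```bash
python3 v.py r;python3 kp.py 8 1.0 1.571 .0205
```

```text
rail [-0.1156  0.0156  0.0457] [-0.19 -0.11  0.62] 18.475 [ 0.0029 -0.0011] -44.83
0 -0.0095 [329. 498.]
0 0.0095 [285. 511.]
0.025 -0.0095 [328. 552.]
0.025 0.0095 [284. 565.]
rail [-0.1151  0.0153  0.0458] F [-1.2 -1.  -0.2] fn -1.58 t 18.525
1.0 [-0.08  0.  ]
1.08 [ 0.09 -0.02]
1.16 [ 0.09 -0.03]
1.24 [ 0.09 -0.04]
1.33 [ 0.09 -0.05]
1.41 [ 0.08 -0.05]
1.49 [ 0.08 -0.06]
1.57 [ 0.07 -0.07]
```

View pics/s_r.png

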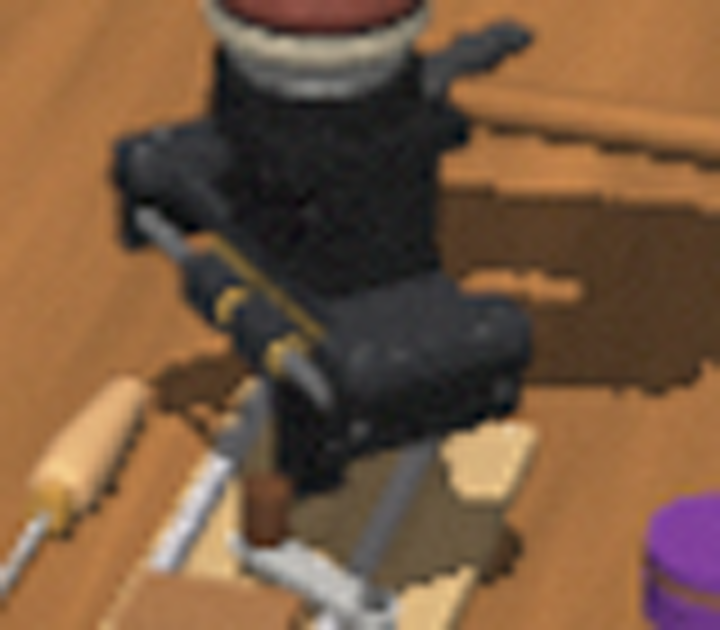

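Call:
move_arm --pt "0.08 0.04 0 0 0 0 0" --pt "0.08 0 0 0 0 0 0" --pt "0.08 -0.03 0 0 0 0 0" --pt "0.08 -0.04 0 0 0 0 0"

```text
time_s: 19.02
ee_pos: [0.5433, -0.0404, 0.0453]
eef_rot: [[0.737, 0.676, 0.002], [0.676, -0.737, -0.0], [0.001, 0.001, -1.0]]
force: [-1.3, -0.9, 0.2]
opening: 0.004
```

```bash
python3 v.py s;python3 kp.py 4 1.3 1.571 .0205
```

```text
rail [-0.1017  0.0053  0.0453] [-1.28 -0.92  0.19] 19.025 [ 0.0015 -0.0002] -44.83
0 -0.0095 [292. 513.]
0 0.0095 [248. 527.]
0.025 -0.0095 [292. 568.]
0.025 0.0095 [248. 581.]
rail [-0.1012  0.0051  0.0454] F [-0.1  0.4 -0. ] fn 0.18 t 19.075
1.3 [-0.08 -0.07]
1.39 [ 0.09 -0.06]
1.48 [ 0.09 -0.07]
1.57 [ 0.08 -0.07]
```

View pics/s_s.png

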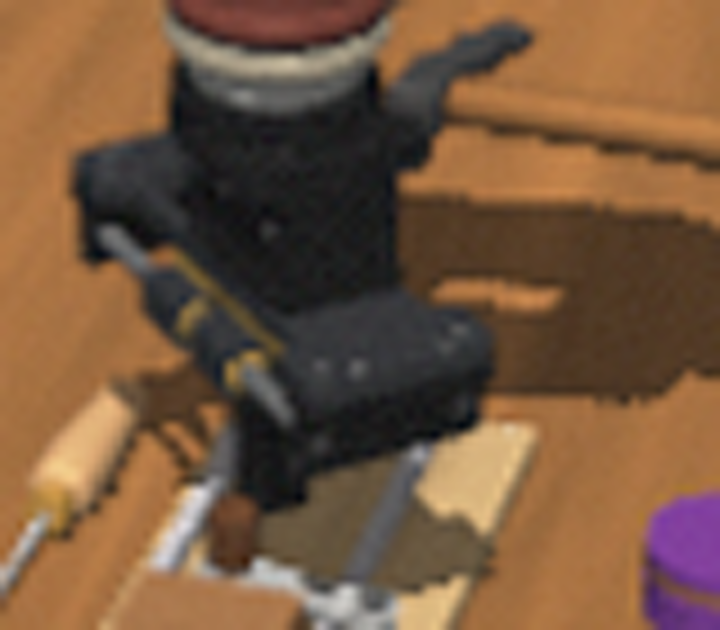

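Call:
move_arm --pt "0.08 -0.05 0 0 0 0 0" --pt "0.08 -0.06 0 0 0 0 0" --pt "0.07 -0.06 0 0 0 0 0"

```text
time_s: 19.45
ee_pos: [0.5463, -0.0299, 0.0456]
eef_rot: [[0.736, 0.677, 0.001], [0.677, -0.736, -0.009], [-0.005, 0.008, -1.0]]
force: [-4.8, -26.4, -0.7]
opening: 0.007
```

```bash
python3 v.py t;python3 kp.py 2 1.5 1.571 .0205
```

```text
rail [-0.0912  0.0028  0.0456] [ -4.83 -26.37  -0.68] 19.45 [ 0.0014 -0.009 ] -44.73
0 -0.0095 [278. 527.]
0 0.0095 [234. 540.]
0.025 -0.0095 [278. 581.]
0.025 0.0095 [234. 594.]
rail [-0.0915  0.0028  0.0456] F [ -3.9 -18.2  -0.4] fn -15.14 t 19.5
1.5 [-0.06 -0.11]
1.57 [ 0.06 -0.06]
```

View pics/s_t.png

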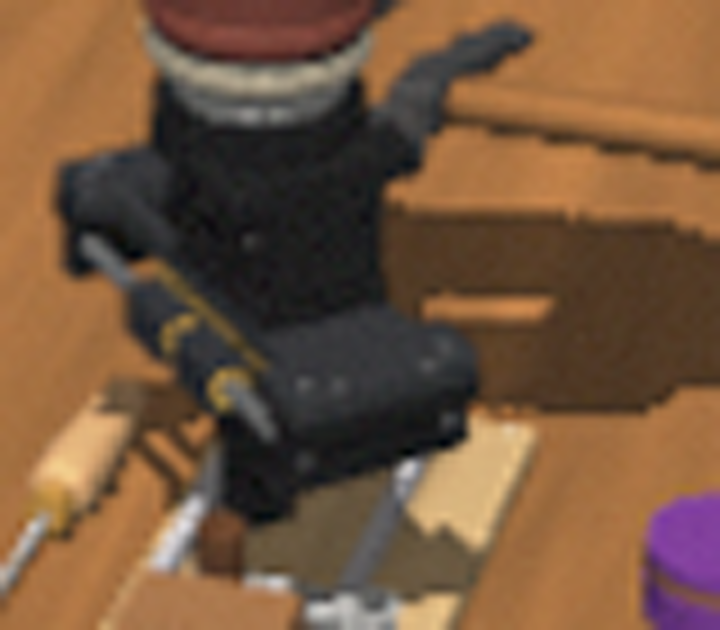

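The push met 26 N, so it has probably hit the hard stop. I'll back off, lift, and look.

Call:
move_arm --pt "-0.1 0 0 0 0 0 0" --pt "-0.2 0 0 0 0 0 0" --pt "-0.3 0 0 0 0 0 0" --pt "-0.2 0 -0.5 0 0 0 0" --pt "-0.5 0 -0.8 0 0 0 0" --pt "-0.8 0 -0.8 0 0 0 0" --pt "-0.8 0 -0.5 0 0 0 0" --pt "-0.8 0 0 0 0 0 0" --pt "-0.8 0 0 0 0 0 0" --pt "0 0 0 0 0 0 0" --pt "0 0 0 0 0 0 0"

```text
time_s: 20.88
ee_pos: [0.3718, -0.1861, 0.1811]
eef_rot: [[0.736, 0.677, 0.005], [0.677, -0.736, -0.011], [-0.003, 0.011, -1.0]]
force: [-0.0, 0.7, -0.1]
opening: 0.009
```

Run:
```python
from h import *
from plan import p
r=env.read_camera("top"); crop(r["frame"],140,145,190,70,4.2,"pics/t_u.png")
s=env.read_camera("side"); crop(s["frame"],195,155,100,110,5,"pics/s_u.png")
st=env.state(); print(st["time_s"],st["ee_pos"],st["force"])
```

```text
20.975 [ 0.37212258 -0.18568743  0.18095418] [ 0.50253898  0.36903757 -0.39766529]
```

View pics/t_u.png

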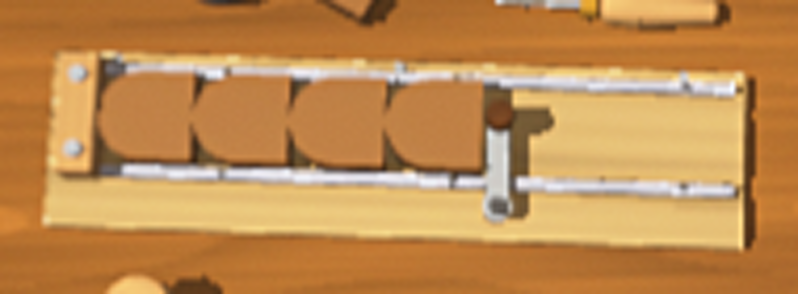

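View pics/s_u.png

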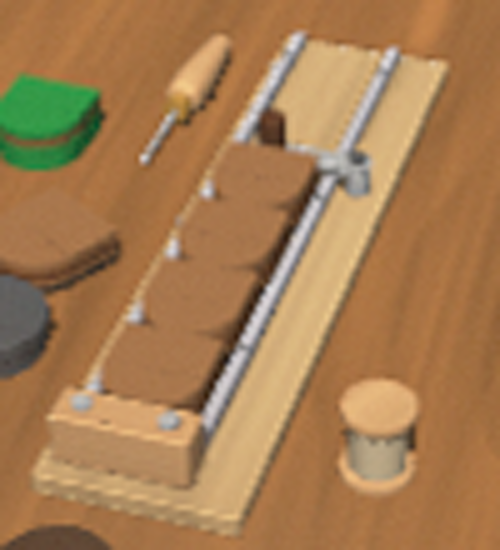

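Run:
```python
from h import *
from plan import p
r=env.read_camera("top")
T=lambda u,v:(140+(u+.5)/4.2-.5,145+(v+.5)/4.2-.5)
a=toRail(p,unproj(r,[T(497,206)],.040))[0];k=toRail(p,unproj(r,[T(499,115)],.064))[0]
print(a,k,"angle",np.arctan2(a[1]-k[1],a[0]-k[0]))
for u,n in ((98,"nose"),(192,"t1"),(288,"t2"),(385,"t3"),(485,"t4")): print(n,toRail(p,unproj(r,[T(u,122)],.047))[0].round(4))
for d in env.regions_of("top","heel4"):
    print(d["confidence"],toRail(p,unproj(r,[d["centre"]],.047))[0].round(4))
```

```text
[-0.07082215  0.05411411  0.04      ] [-0.07018777 -0.00441139  0.064     ] angle 1.5816353035045416
nose [0.2039 0.0053 0.047 ]
t1 [0.1394 0.0034 0.047 ]
t2 [0.0736 0.0015 0.047 ]
t3 [ 0.0074 -0.0005  0.047 ]
t4 [-0.0609 -0.0026  0.047 ]
0.94 [0.0386 0.0008 0.047 ]
0.92 [-0.0822 -0.1697  0.047 ]
0.88 [-0.1665  0.1746  0.047 ]
0.8 [-0.0335  0.0001  0.047 ]
0.72 [ 0.0992 -0.0044  0.047 ]
0.57 [ 0.1653 -0.0042  0.047 ]
```

```bash
python3 -c "
from cell import env
print(env.sign_off())"
```

```text
the job is handed in; nothing more can be done
None
```

I pushed the four heels home against the end stop as one closed train. Then I turned the keeper fully across behind the last heel, backed the arm clear and handed the job in at about 21 s. No verdict was reported.

**Last checks (top camera):**
- **Row:** heel 1's nose is at rail x ≈ 204 mm. The four tails are at about 139, 74, 7 and −61 mm, against an ideal 139, 73, 7 and −59. That is within about 2 mm, roughly the calibration error.
- **Home push:** the tool stalled at about 13 N against the stop.
- **Keeper:** it reads about 1.58 rad, and the push met its hard stop at about 26 N.
- **Surroundings:** the look-alikes, spare heel, tin, spool and awl show no visible shift in the last crops. I did not check the hammer, jar, brush or bowl in the last pictures.

**What disagreed:**
- **Fingertip height:** the pictures showed the fingertips about 25 mm higher than the reported TCP and overhang implied. My first approach therefore passed over heel 4's top without moving it. I backed off and lowered by picture and shadow.
- **Row alignment:** the networks' rough heel centres put y up to 4 mm off centre. I relied on the channel instead, which leaves about 1 mm of play to each side.

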